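# Put four mixed-up tube posts back on their own base plates

## Robot

A 6-joint arm with a two-finger parallel gripper is mounted at the origin on the work surface. World frame = base frame: x ahead of the robot, y to its left, z up, the work surface at z = 0. Lengths are in m, angles in degrees, forces in N, time in s.
With the tool pointing down it reaches from about 0.375 to 0.9 m from the base axis. Payload 3.1 kg.
Tool frame: the origin (TCP) lies at the very end of the fingers, on their centre line; the grasp point (between the pads) lies 19 mm behind it; z points along the fingers, y is the line along which they close (so a half turn about z gives the same grasp; the last joint's range is limited). The gripper opens to 87 mm and grips with 3 to 60 N. Pads are 19 mm wide; open, the fingers measure 117 mm over their backs; the gripper's body (75 mm by 190 mm) begins 51 mm behind the grasp point.
Start: joints at [-81.675, 30.224, 82.088, -0, 67.689, -10.227], TCP at [0.199, -0.592, 0.223] pointing down, gripper open.
Joint ranges: [-176.69, 176.69], [-43.24, 126.21], [12.49, 139.97], [-82, 262], [0, 151.66], [-163.58, 163.58]. Speed limits (degrees/s): [159.86, 159.86, 180, 180, 180, 180].

## Interface

Orientations are given as a 3x3 rotation matrix whose columns are the frame's x, y, z axes.
In Python, from rig import bot gives the robot as it stands.
- The arm moves only by the tool move_arm, never from a script. Its argument "increments" is a list of rows, each an object with "xyz": the shift along the tool's x, y, z in mm, a list of three; "roll": the turn about the tool's z in rad; "grip": the opening in per cent of the stroke, from 0 (shut) to 100 (fully open). A call has 1 to 5 rows; each row shifts and turns the commanded pose from where the row before left it, along the tool's axes as they then stand; what a row does not reach is not made up. A row lasts 1/12 s, in which the tool goes at most 41.7 mm and 7.16 degrees, less where a joint would pass 70% of its speed; a pose out of reach is approached as far as the arm can. A call is refused whole if a number of a shift passes 41.7 or a number of a turn 0.125, either way. A call with a gripper value outside its range is refused whole. The fingers move at their own pace and stop on an object; the grip force is fixed at half the most. Time passes only in rows, so rows that do not move let the fingers close. It gives the time, the measured TCP pose, the force, the opening and the grip force at its end, in the units of the state.
- bot.read_state(): the state, without advancing time (a new reading comes with each control period).
- bot.capture(name): name is "side" or "top"; returns (picture, depth): 420x560x3 uint8, red, green, blue; 420x560 float32, m along the optical axis (not along the pixel's ray), 0 where there is no reading.
- bot.camera_model(name): a dict with "intrinsics" (3x3 intrinsics, pixels), "rvec" (rotation vector, rad) and "tvec" (3), from world to camera coordinates, as OpenCV has them. Camera axes: x right, y down, z forward; pixel columns grow to the right and rows downward; lengths in m; the calibration is good to about 2 mm. A picture is of the moment at which its call begins. camera_model takes no time and is no camera call.
- bot.hand_in(): hands the job in; it is judged then, once.
Trained networks look in the newest picture that a camera, given by its name, has taken for a name from the list of things; names that differ only in an ending like _2 or _b are one class to them, and where a whole thing is asked for, a point or a joint stands for the part that bears it (a point fixed in the world has none). Each returns a list of dicts, best first, with "conf" (0 to 1); they miss things now and then, are a little off and sometimes report something else, mostly with a low value. They report only what shows in the picture. A call takes as long as a camera call. They do not tell look-alikes from the thing itself.
- bot.spot_in(label, camera): "at" ([x, y, z] in m, in the coordinates of the camera as it stood for that picture, good to about 4 mm: the middle of the surface that is visible of it).
- bot.trace(label, camera): "mask" (420x560 bool, what is visible of it).
The state is a dict: "time_s": time; "joint_positions": joint angles; "qvel": joint speeds; "tau": joint torques, N m; "position": TCP position; "tcp_rot": TCP orientation; "force": force on the tool from outside, world axes, zero at the start; "moment": the same for the moment, N m; "opening": opening from 0.0 (shut) to 1.0 (fully open); "grasp_force": force on a finger pad.
Only numpy, scipy, OpenCV 4.12 (cv2) and the standard library are available. Lean on these libraries where they do the work, as an engineer would, in place of code of your own. Each camera call takes 0.05 s, during which the arm holds its last target. There are 200 camera calls.

## Task

The four tube posts ready for tacking have been stood on one another's base plates. Stand each post upright on the base plate with the same colour of paint mark, in the middle of the plate and square to its edges (the flat tube lengthwise along its oblong plate); the unmarked rust-brown blank is free to park a post on the way. Neither drop nor topple a post, and leave the orange tin where it stands.

Things in the scene. Friction and masses are not known exactly. Their poses are not given: they have to be found in the camera images.
- post_red_mid (a point): Thick square steel tube post, 50 x 50 mm, 100 mm tall, with a red painted band round its top 16 mm. x and y are square to its faces. Open at both ends, wall 4 mm, origin of this point at its centre, half-way up; z is the tube's axis. It stands upright on a base plate at the start, 240 to 530 g. 
- post_yellow_mid (a point): Thin square steel tube post, 30 x 30 mm, 120 mm tall, with a yellow painted band round its top 16 mm. x and y are square to its faces. Open at both ends, wall 4 mm, origin of this point at its centre, half-way up; z is the tube's axis. It stands upright on a base plate at the start, 240 to 530 g. 
- post_blue_mid (a point): Round steel tube post, 42 mm in diameter, 110 mm tall, with a blue painted band round its top 16 mm. Open at both ends, wall 4 mm, origin of this point at its centre, half-way up; z is the tube's axis. It stands upright on a base plate at the start, 240 to 530 g. 
- post_green_mid (a point): Flat rectangular steel tube post, 60 mm along its x, 30 mm along its y, 90 mm tall, with a green painted band round its top 16 mm. Open at both ends, wall 4 mm, origin of this point at its centre, half-way up; z is the tube's axis. It stands upright on a base plate at the start, 240 to 530 g. 
- plate_red: Base plate of the red post: bright square plate 100 x 100 x 10 mm, two red paint strokes along two opposite edges. x and y are square to its edges. Its axis z is up. The origin lies at the centre of its underside, on the table. Fixed to the table, about level (it cannot move); top 10 mm above the table. 
- plate_yellow: Base plate of the yellow post: bright square plate 90 x 90 x 10 mm, two yellow paint strokes along two opposite edges. x and y are square to its edges. Its axis z is up. The origin lies at the centre of its underside, on the table. Fixed to the table, about level (it cannot move); top 10 mm above the table. 
- plate_blue: Base plate of the blue post: bright round plate 100 mm in diameter, 10 mm thick, two blue paint strokes near its rim on opposite sides. Its axis z is up. The origin lies at the centre of its underside, on the table. Fixed to the table, about level (it cannot move); top 10 mm above the table. 
- plate_green: Base plate of the green post: bright oblong plate, 110 mm along its x, 70 mm along its y, 10 mm thick, green paint strokes at its two short ends. Its axis z is up. The origin lies at the centre of its underside, on the table. Fixed to the table, about level (it cannot move); top 10 mm above the table. 
- blank: Unmarked blank: rust-brown square plate 100 x 100 x 10 mm without holes or paint, empty at the start: a free place to park one post. Its axis z is up. The origin lies at the centre of its underside, on the table. Fixed to the table, about level (it cannot move); top 10 mm above the table. 
- tin_mid (a point): Orange tin, 60 mm in diameter, 45 mm tall, loose on the table among the plates, to be left alone. The origin of this point is its centre, half-way up. The other tools lying between the plates are at most 60 mm tall; a 160 mm spray can stands beyond the plates, farther from the robot.
Things that resemble listed ones, but are neither listed nor needed, are in the scene too. What is shaped like the part that bears post_red_mid but pink or turquoise is not meant. Leave any turquoise look-alike of the part that bears post_green_mid alone.

How it is judged (in metres and radians):
At the end, for the whole second after the job is handed in: Every post stands released and at rest on the plate of its own colour: within 10 mm of its centre, foot on the plate (4 mm), upright (0.06 rad), square posts parallel to the edges (0.17 rad, any quarter turn), flat post lengthwise along the oblong plate (0.17 rad, either way round) (horizontal distance between post_red_mid and plate_red below 0.01 m and z of post_red_mid in the frame of plate_red between 0.056 and 0.064 m and angle between each of post_red_mid, post_yellow_mid, post_blue_mid, post_green_mid's own z axis and vertical below 0.06 rad and linear speed of each of post_red, post_yellow, post_blue, post_green below 0.01 m/s and (angle between the x axis of post_red_mid and the x axis of plate_red, either way round below 0.17 rad or angle between the x axis of post_red_mid and the y axis of plate_red, either way round below 0.17 rad) and horizontal distance between post_yellow_mid and plate_yellow below 0.01 m and z of post_yellow_mid in the frame of plate_yellow between 0.066 and 0.074 m and (angle between the x axis of post_yellow_mid and the x axis of plate_yellow, either way round below 0.17 rad or angle between the x axis of post_yellow_mid and the y axis of plate_yellow, either way round below 0.17 rad) and horizontal distance between post_blue_mid and plate_blue below 0.01 m and z of post_blue_mid in the frame of plate_blue between 0.061 and 0.069 m and horizontal distance between post_green_mid and plate_green below 0.01 m and z of post_green_mid in the frame of plate_green between 0.051 and 0.059 m and angle between the x axis of post_green_mid and the x axis of plate_green, either way round below 0.17 rad); the robot touches nothing.
It fails at once if a post is toppled (leans more than 0.5 rad) (angle between any of post_red_mid, post_yellow_mid, post_blue_mid, post_green_mid's own z axis and vertical above 0.5 rad).
It fails at once if a post is dropped (falls faster than 0.7 m/s with no finger on it, a fall of about 25 mm) ((linear speed of post_red above 0.7 m/s and contact force between the fingers and post_red below 0.05 N) or (linear speed of post_yellow above 0.7 m/s and contact force between the fingers and post_yellow below 0.05 N) or (linear speed of post_blue above 0.7 m/s and contact force between the fingers and post_blue below 0.05 N) or (linear speed of post_green above 0.7 m/s and contact force between the fingers and post_green below 0.05 N)).
It fails at once if the orange tin is pushed more than 20 mm away or tipped over (distance of tin_mid from where it was at the start of the episode above 0.02 m or angle between tin_mid's own z axis and vertical above 0.4 rad).
It also fails if it takes over 136 s, if anything falls off the work surface, if the arm or the gripper's body presses on something with over 40 N, if the wrist force passes 120 N, or if a joint passes its speed limit or range.

## Working session

There is one attempt and no reset: what is moved stays moved. The work goes in short steps, Python scripts to look and compute and a tool call to move; the robot and the scene stay as the last step left them, time stands still between calls to the robot, and variables do not carry over. Pictures are saved under pics/ and viewed, at most 14 in all, crops included, and the job is handed in when it is done.

Besides the shell and the picture viewer there is one more tool, called after "Request:" as a command line: name --argument value ..., lists and objects as JSON in quotes. move_arm: Moves the arm, as the interface text tells. Its arguments: {"type":"object","properties":{"increments":{"type":"array"}},"required":["increments"]}

```bash
ls; mkdir -p pics; python3 - <<'E'
from rig import bot
import cv2,numpy as np
for c in ("side","top"):
    p,d=bot.capture(c); cv2.imwrite(f"pics/{c}0.png",p[:,:,::-1]); np.savez(f"{c}0.npz",p=p,d=d)
    m=bot.camera_model(c); print(c,m)
print(bot.read_state())
E
```

```text
pics
side {'intrinsics': array([[526.31900425,   0.        , 266.33337776],
       [  0.        , 526.31900425, 205.93930417],
       [  0.        ,   0.        ,   1.        ]]), 'rvec': array([ 0.90882278, -2.54599997,  0.98373368]), 'tvec': array([0.4762795 , 0.34560766, 0.80142241])}
top {'intrinsics': array([[506.70454763,   0.        , 283.90575789],
       [  0.        , 506.70454763, 214.3609988 ],
       [  0.        ,   0.        ,   1.        ]]), 'rvec': array([ 2.16475296, -2.19800312,  0.08381128]), 'tvec': array([0.01096616, 0.63904186, 1.25412359])}
{'time_s': 0.1, 'joint_positions': array([-8.16760000e+01,  3.02737694e+01,  8.21471430e+01, -1.49424912e-04,
        6.76891651e+01, -1.02262203e+01]), 'qvel': array([-0.03066827, -0.18042332, -0.08875908,  0.01947026,  0.12855068,
        0.05342013]), 'tau': array([-4.94096766e-04, -4.40985525e+01, -1.77150285e+01,  6.34858129e-02,
        5.33987966e-02, -4.15103693e-05]), 'position': array([ 0.19877911, -0.59187233,  0.22167865]), 'tcp_rot': array([[ 9.48044902e-01,  3.18136424e-01, -2.80522597e-04],
       [ 3.18136368e-01, -9.48043058e-01,  1.90062407e-03],
       [ 3.38710245e-04, -1.89112140e-03, -9.99998154e-01]]), 'force': array([ 0.20426353, -0.05542956,  0.03750111]), 'moment': array([-0.01173965,  0.00612389, -0.0113525 ]), 'grasp_force': 0.0, 'opening': 1.0027096037724494}
```

View pics/top0.png

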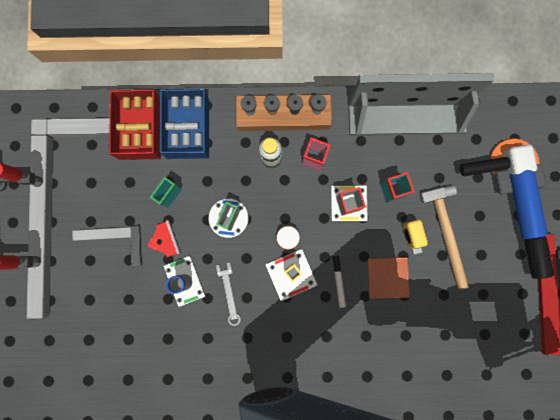

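View pics/side0.png

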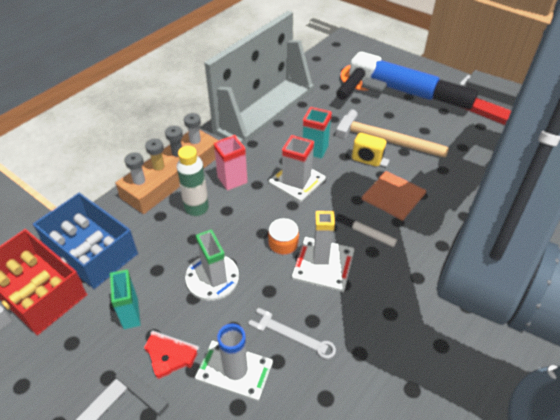

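The pictures show a red post on the yellow plate (top 350,203), yellow on red (291,275), green on blue (228,217) and blue on green (184,281). The blank is at (389,278). The look-alikes are pink (316,150), turquoise square (398,185) and turquoise/green flat (166,191).

```bash
cat > h.py <<'E'
from rig import bot
import cv2,numpy as np
H=dict(red=.1,yellow=.12,blue=.11,green=.09)
def cloud(c,d):
    m=bot.camera_model(c);K=m["intrinsics"];R=cv2.Rodrigues(m["rvec"])[0];t=np.ravel(m["tvec"])
    v,u=np.mgrid[:420,:560]
    P=np.stack([(u-K[0,2])/K[0,0]*d,(v-K[1,2])/K[1,1]*d,d],-1)
    return (P-t)@R          # world
def rect(W,m):
    p=(W[m][:,:2]*1000).astype(np.float32)
    if len(p)<8: return None
    (x,y),(w,h),a=cv2.minAreaRect(p)
    if w<h: a-=90           # angle of the long side
    return [round(float(k),1) for k in (x,y,max(w,h),min(w,h),a)]
def look(c,names):
    p,d=bot.capture(c);W=cloud(c,d)
    for n in names:
        for r in bot.trace(n,c):
            m=r["mask"]&(d>0);z=W[...,2]
            if m.sum()<20: continue
            v,u=np.nonzero(m); top=np.percentile(z[m],95)
            mm=m&(abs(z-.010)<.006) if n.startswith(("plate","blank")) else m&(z>top-.008)
            print(c,n,"%.2f"%r["conf"],"px",int(u.mean()),int(v.mean()),"top %.0f"%(top*1e3),rect(W,mm))
    return p,d,W
E
python3 - <<'E'
from h import *
N=["post_%s_mid"%k for k in H]+["plate_"+k for k in H]+["blank","tin_mid"]
for c in("top","side"):
    p,d,W=look(c,N)
    if c=="top": cv2.imwrite("pics/crop.png",cv2.resize(p[130:320,140:440,::-1],None,fx=2.6,fy=2.6,interpolation=cv2.INTER_CUBIC))
E
```

```text
top post_red_mid 0.93 px 314 154 top 102 [784.7, -78.6, 50.5, 50.2, -22.0]
top post_red_mid 0.89 px 349 201 top 112 [664.8, -160.2, 51.0, 50.6, -74.9]
top post_red_mid 0.75 px 396 187 top 102 [699.0, -276.6, 51.3, 50.5, -72.8]
top post_yellow_mid 0.55 px 292 273 top 134 [495.2, -15.6, 30.6, 28.1, 39.8]
top post_blue_mid 0.80 px 178 283 top 121 [473.0, 256.7, 40.3, 39.4, 89.2]
top post_green_mid 0.91 px 164 192 top 92 [696.2, 294.9, 60.6, 32.8, -36.3]
top post_green_mid 0.62 px 228 214 top 102 [634.1, 138.3, 55.4, 30.5, -24.5]
top plate_red 0.56 px 290 274 top 90 [487.1, -13.4, 100.6, 100.1, 22.8]
top plate_yellow 0.71 px 346 204 top 15 [667.2, -164.4, 90.2, 88.4, 88.9]
top plate_blue 0.90 px 227 218 top 17 [634.0, 144.3, 98.5, 96.7, -12.1]
top plate_green 0.58 px 185 280 top 14 [475.4, 257.9, 109.8, 70.9, 20.2]
top plate_green 0.28 px 228 214 top 102 [641.5, 143.1, 61.0, 46.5, -24.8]
top blank 0.63 px 387 277 top 14 [475.5, -259.1, 101.9, 100.1, -89.3]
top tin_mid 0.87 px 287 237 top 49 [580.1, -6.8, 52.2, 52.1, -0.8]
side post_red_mid 0.68 px 296 161 top 111 [664.2, -160.2, 54.3, 52
[... 349 characters left out ...]
2 257 top 102 [632.4, 139.7, 64.2, 30.8, -24.5]
side post_green_mid 0.57 px 124 298 top 92 [695.0, 294.9, 63.3, 31.1, -35.7]
side plate_red 0.58 px 323 265 top 13 [486.6, -12.4, 101.4, 101.3, 22.1]
side plate_yellow 0.87 px 298 185 top 13 [665.6, -162.0, 90.4, 90.0, 88.9]
side plate_yellow 0.23 px 210 280 top 13 [629.0, 149.1, 99.0, 92.2, 43.8]
side plate_blue 0.93 px 209 280 top 13 [629.5, 150.2, 97.1, 91.1, 42.0]
side plate_green 0.59 px 235 373 top 14 [474.0, 257.7, 111.5, 72.1, 20.3]
side blank 0.88 px 393 194 top 13 [476.6, -259.5, 104.9, 104.8, 1.7]
side blank 0.44 px 323 265 top 13 [486.7, -12.6, 102.3, 101.1, -67.1]
side tin_mid 0.88 px 283 235 top 47 [579.7, -6.8, 55.0, 53.0, -73.2]
```

View pics/crop.png

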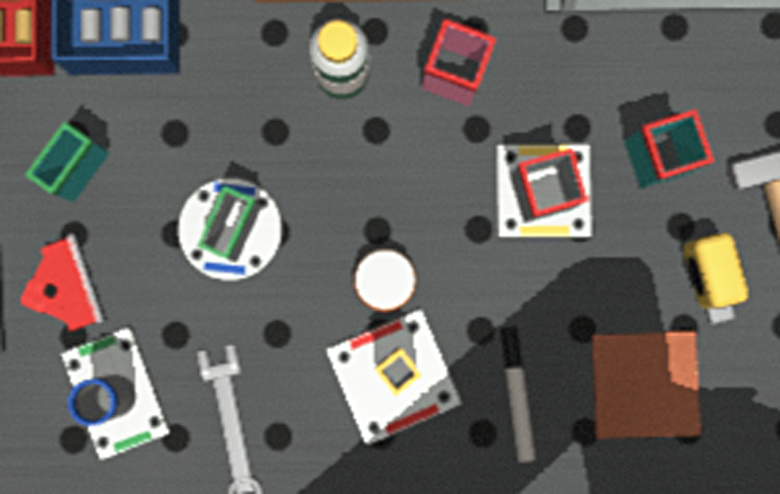

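The crop confirms it. The red post meant is the steel-grey one on the yellow plate (350,203), not the pink (316,150) or turquoise (398,185) one. The green post is the grey one on the blue plate (228,214), not the turquoise one (166,191).

```bash
cat > plan.py <<'E'
import sys
from h import *
def plan(*wps,step=39):
    s=bot.read_state();P=s["position"]*1000;R=s["tcp_rot"];th=np.degrees(np.arctan2(R[1,0],R[0,0]))
    print("t %.1f"%s["time_s"],"at",P.round(1),"th %.1f"%th,"open %.3f grip %.0f F"%(s["opening"],s["grasp_force"]),s["force"].round(1),"tilt",R[:2,2].round(4))
    for x,y,z,t in wps:          # roll first, then a straight shift along the turned axes
        d=np.array([x,y,z])-P;c,n=np.cos(np.radians(t)),np.sin(np.radians(t))
        v=np.array([c*d[0]+n*d[1],n*d[0]-c*d[1],-d[2]]);k=max(1,int(np.ceil(np.linalg.norm(v)/step)))
        print("roll %.3f"%np.radians(th-t),"shift",v.round(1),k,"rows of",(v/k).round(1));P=np.array([x,y,z]);th=t
if __name__=="__main__":
    plan(*[[float(k) for k in a.split(",")] for a in sys.argv[1:]])
E
python3 plan.py 664.5,-160.2,200,15.5 664.5,-160.2,73,15.5
```

```text
t 1.2 at [ 198.9 -592.5  222.6] th 18.6 open 1.000 grip 0 F [0.4 0.1 0.3] tilt [ 0. -0.]
roll 0.053 shift [ 564.2 -292.2   22.6] 17 rows of [ 33.2 -17.2   1.3]
roll 0.000 shift [  0.   0. 127.] 4 rows of [ 0.   0.  31.8]
```

Request:
move_arm --increments '[{"xyz": [0,0,0],"roll": 0.053,"grip": 100},{"xyz": [33.2,-17.2,1.3],"roll": 0,"grip": 100},{"xyz": [33.2,-17.2,1.3],"roll": 0,"grip": 100},{"xyz": [33.2,-17.2,1.3],"roll": 0,"grip": 100},{"xyz": [33.2,-17.2,1.3],"roll": 0,"grip": 100}]'

```text
time_s: 1.62
position: [0.3091, -0.4897, 0.2173]
tcp_rot: [[0.964, 0.266, 0.0], [0.266, -0.964, -0.0], [0.0, 0.0, -1.0]]
force: [0.2, -1.1, 1.0]
opening: 0.995
grasp_force: 0.0
```

Request:
move_arm --increments '[{"xyz": [33.2,-17.2,1.3],"roll": 0,"grip": 100},{"xyz": [33.2,-17.2,1.3],"roll": 0,"grip": 100},{"xyz": [33.2,-17.2,1.3],"roll": 0,"grip": 100},{"xyz": [33.2,-17.2,1.3],"roll": 0,"grip": 100},{"xyz": [33.2,-17.2,1.3],"roll": 0,"grip": 100}]'

```text
time_s: 2.03
position: [0.4466, -0.3621, 0.211]
tcp_rot: [[0.964, 0.267, 0.0], [0.267, -0.964, -0.0], [0.0, 0.0, -1.0]]
force: [0.1, -0.1, -0.6]
opening: 1.002
grasp_force: 0.0
```

Request:
move_arm --increments '[{"xyz": [33.2,-17.2,1.3],"roll": 0,"grip": 100},{"xyz": [33.2,-17.2,1.3],"roll": 0,"grip": 100},{"xyz": [33.2,-17.2,1.3],"roll": 0,"grip": 100},{"xyz": [33.2,-17.2,1.3],"roll": 0,"grip": 100},{"xyz": [33.2,-17.2,1.3],"roll": 0,"grip": 100}]'

```text
time_s: 2.45
position: [0.5835, -0.2347, 0.2044]
tcp_rot: [[0.964, 0.268, 0.0], [0.268, -0.964, -0.0], [0.0, 0.0, -1.0]]
force: [0.2, -2.1, 0.2]
opening: 1.0
grasp_force: 0.0
```

Request:
move_arm --increments '[{"xyz": [33.2,-17.2,1.3],"roll": 0,"grip": 100},{"xyz": [33.2,-17.2,1.3],"roll": 0,"grip": 100},{"xyz": [33.2,-17.2,1.3],"roll": 0,"grip": 100},{"xyz": [0,0,0],"roll": 0,"grip": 100},{"xyz": [0,0,0],"roll": 0,"grip": 100}]'

```text
time_s: 2.87
position: [0.6655, -0.1578, 0.1999]
tcp_rot: [[0.963, 0.271, -0.0], [0.271, -0.963, -0.0], [-0.0, 0.0, -1.0]]
force: [0.1, -0.7, 0.1]
opening: 1.003
grasp_force: 0.0
```

```bash
python3 plan.py 664.5,-160.2,73,15.5
```

```text
t 2.9 at [ 665.5 -157.8  199.9] th 15.7 open 1.003 grip 0 F [ 0.1 -0.7  0.1] tilt [-0.0003 -0.0002]
roll 0.004 shift [ -1.6   2.  126.9] 4 rows of [-0.4  0.5 31.7]
```

Request:
move_arm --increments '[{"xyz": [-0.4,0.5,31.7],"roll": 0.004,"grip": 100},{"xyz": [-0.4,0.5,31.7],"roll": 0,"grip": 100},{"xyz": [-0.4,0.5,31.7],"roll": 0,"grip": 100},{"xyz": [-0.4,0.5,31.7],"roll": 0,"grip": 100},{"xyz": [0,0,0],"roll": 0,"grip": 100}]'

```text
time_s: 3.28
position: [0.6573, -0.1617, 0.0668]
tcp_rot: [[0.965, 0.262, -0.014], [0.262, -0.965, 0.005], [-0.012, -0.009, -1.0]]
force: [-1.4, -0.2, -0.6]
opening: 1.002
grasp_force: 0.0
```

Request:
move_arm --increments '[{"xyz": [0,0,0],"roll": 0,"grip": 0},{"xyz": [0,0,0],"roll": 0,"grip": 0},{"xyz": [0,0,0],"roll": 0,"grip": 0},{"xyz": [0,0,0],"roll": 0,"grip": 0},{"xyz": [0,0,0],"roll": 0,"grip": 0}]'

```text
time_s: 3.7
position: [0.6647, -0.1626, 0.0759]
tcp_rot: [[0.965, 0.264, 0.004], [0.264, -0.965, -0.002], [0.003, 0.002, -1.0]]
force: [0.0, 0.3, 0.2]
opening: 0.707
grasp_force: 0.0
```

Request:
move_arm --increments '[{"xyz": [0,0,0],"roll": 0,"grip": 0},{"xyz": [0,0,0],"roll": 0,"grip": 0},{"xyz": [0,0,0],"roll": 0,"grip": 0},{"xyz": [0,0,0],"roll": 0,"grip": 0},{"xyz": [0,0,0],"roll": 0,"grip": 0}]'

```text
time_s: 4.12
position: [0.6638, -0.1617, 0.0747]
tcp_rot: [[0.965, 0.264, 0.001], [0.264, -0.965, 0.0], [0.001, 0.0, -1.0]]
force: [-1.8, 1.7, 5.9]
opening: 0.573
grasp_force: 29.9
```

```bash
python3 plan.py 664.5,-160.2,145,15.5 476,-259.3,145,15.5 476,-259.3,75,15.5
```

```text
t 4.1 at [ 663.8 -161.7   74.7] th 15.3 open 0.573 grip 30 F [-1.8  1.7  5.9] tilt [0.0008 0.0002]
roll -0.004 shift [  1.1  -1.3 -70.3] 2 rows of [  0.5  -0.6 -35.1]
roll 0.000 shift [-208.1   45.1   -0. ] 6 rows of [-34.7   7.5  -0. ]
roll 0.000 shift [ 0.  0. 70.] 2 rows of [ 0.  0. 35.]
```

Request:
move_arm --increments '[{"xyz": [0,0,-8],"roll": 0,"grip": 0},{"xyz": [0,0,-20],"roll": 0,"grip": 0},{"xyz": [0,0,-28],"roll": 0,"grip": 0},{"xyz": [0,0,-20],"roll": 0,"grip": 0},{"xyz": [0,0,-9],"roll": 0,"grip": 0}]'

```text
time_s: 4.53
position: [0.6646, -0.1628, 0.161]
tcp_rot: [[0.965, 0.264, 0.003], [0.264, -0.965, -0.002], [0.003, 0.003, -1.0]]
force: [1.0, -0.6, -3.2]
opening: 0.575
grasp_force: 29.9
```

Request:
move_arm --increments '[{"xyz": [-15,3.2,0],"roll": 0,"grip": 0},{"xyz": [-25,5.4,0],"roll": 0,"grip": 0},{"xyz": [-30,6.5,0],"roll": 0,"grip": 0},{"xyz": [-30,6.5,0],"roll": 0,"grip": 0},{"xyz": [-30,6.5,0],"roll": 0,"grip": 0}]'

```text
time_s: 4.95
position: [0.5433, -0.2232, 0.1573]
tcp_rot: [[0.964, 0.265, -0.003], [0.265, -0.964, 0.001], [-0.002, -0.002, -1.0]]
force: [-0.5, -0.4, -3.4]
opening: 0.574
grasp_force: 29.9
```

Request:
move_arm --increments '[{"xyz": [-30,6.5,0],"roll": 0,"grip": 0},{"xyz": [-25,5.4,0],"roll": 0,"grip": 0},{"xyz": [-15,3.2,0],"roll": 0,"grip": 0},{"xyz": [-8,1.7,0],"roll": 0,"grip": 0},{"xyz": [0,0,0],"roll": 0,"grip": 0}]'

```text
time_s: 5.37
position: [0.4728, -0.2606, 0.1579]
tcp_rot: [[0.965, 0.262, -0.002], [0.262, -0.965, 0.001], [-0.002, -0.002, -1.0]]
force: [-0.6, 0.9, -4.3]
opening: 0.576
grasp_force: 29.9
```

```bash
python3 plan.py 476,-259.3,76,15.5
```

```text
t 5.4 at [ 472.8 -260.6  157.9] th 15.2 open 0.576 grip 30 F [-0.6  0.9 -4.3] tilt [-0.0023  0.0014]
roll -0.006 shift [ 3.5 -0.3 81.9] 3 rows of [ 1.2 -0.1 27.3]
```

Request:
move_arm --increments '[{"xyz": [2,0,15],"roll": 0,"grip": 0},{"xyz": [0,0,25],"roll": 0,"grip": 0},{"xyz": [0,0,22],"roll": 0,"grip": 0},{"xyz": [0,0,12],"roll": 0,"grip": 0},{"xyz": [0,0,4],"roll": 0,"grip": 0}]'

```text
time_s: 5.78
position: [0.4765, -0.2582, 0.0781]
tcp_rot: [[0.964, 0.265, -0.003], [0.265, -0.964, 0.003], [-0.002, -0.004, -1.0]]
force: [-0.4, 1.5, -3.7]
opening: 0.575
grasp_force: 29.9
```

Request:
move_arm --increments '[{"xyz": [0,0,1],"roll": 0,"grip": 0},{"xyz": [0,0,1],"roll": 0,"grip": 0},{"xyz": [0,0,1],"roll": 0,"grip": 0},{"xyz": [0,0,0],"roll": 0,"grip": 0},{"xyz": [0,0,0],"roll": 0,"grip": 0}]'

```text
time_s: 6.2
position: [0.4772, -0.2601, 0.0784]
tcp_rot: [[0.965, 0.264, 0.001], [0.264, -0.965, -0.001], [0.001, 0.001, -1.0]]
force: [-0.5, -0.4, -4.2]
opening: 0.57
grasp_force: 29.9
```

```bash
python3 plan.py
```

```text
t 6.2 at [ 477.2 -260.1   78.4] th 15.3 open 0.570 grip 30 F [-0.5 -0.4 -4.2] tilt [ 0.0014 -0.0011]
```

Request:
move_arm --increments '[{"xyz": [0,0,1.5],"roll": 0,"grip": 0},{"xyz": [0,0,1.5],"roll": 0,"grip": 0},{"xyz": [0,0,0.8],"roll": 0,"grip": 0},{"xyz": [0,0,0],"roll": 0,"grip": 0},{"xyz": [0,0,0],"roll": 0,"grip": 0}]'

```text
time_s: 6.62
position: [0.4768, -0.2599, 0.0746]
tcp_rot: [[0.965, 0.264, 0.001], [0.264, -0.965, -0.001], [0.001, 0.001, -1.0]]
force: [-0.2, 1.5, 3.6]
opening: 0.571
grasp_force: 29.9
```

Request:
move_arm --increments '[{"xyz": [0,0,0],"roll": 0,"grip": 100},{"xyz": [0,0,0],"roll": 0,"grip": 100},{"xyz": [0,0,0],"roll": 0,"grip": 100},{"xyz": [0,0,0],"roll": 0,"grip": 100},{"xyz": [0,0,0],"roll": 0,"grip": 100}]'

```text
time_s: 7.03
position: [0.4767, -0.2599, 0.0738]
tcp_rot: [[0.965, 0.264, 0.0], [0.264, -0.965, -0.0], [0.0, 0.0, -1.0]]
force: [-0.6, 0.6, -0.4]
opening: 0.868
grasp_force: 0.0
```

Request:
move_arm --increments '[{"xyz": [0,0,-10],"roll": 0,"grip": 100},{"xyz": [0,0,-30],"roll": 0,"grip": 100},{"xyz": [0,0,-35],"roll": 0,"grip": 100},{"xyz": [0,0,-25],"roll": -0.1,"grip": 100},{"xyz": [0,0,-5],"roll": -0.1,"grip": 100}]'

```text
time_s: 7.45
position: [0.479, -0.2617, 0.1841]
tcp_rot: [[0.891, 0.454, 0.007], [0.454, -0.891, -0.006], [0.004, 0.009, -1.0]]
force: [0.2, 0.6, -1.0]
opening: 0.997
grasp_force: 0.0
```

Request:
move_arm --increments '[{"xyz": [0,0,0],"roll": -0.1,"grip": 100},{"xyz": [0,0,0],"roll": -0.1,"grip": 100},{"xyz": [0,0,0],"roll": 0,"grip": 100},{"xyz": [0,0,0],"roll": 0,"grip": 100}]'

```text
time_s: 7.78
position: [0.4766, -0.2597, 0.1794]
tcp_rot: [[0.787, 0.616, 0.0], [0.616, -0.787, -0.0], [0.0, 0.001, -1.0]]
force: [0.1, -0.7, -0.7]
opening: 0.997
grasp_force: 0.0
```

```bash
python3 plan.py 495.1,-16,180,38.5 495.1,-16,93,38.5; python3 - <<'E'
from h import *
p,d,W=look("side",["post_red_mid","post_yellow_mid"])
look("top",["post_red_mid","post_yellow_mid","plate_yellow"])
E
```

```text
t 7.8 at [ 476.6 -259.7  179.4] th 38.1 open 0.997 grip 0 F [ 0.1 -0.7 -0.7] tilt [ 0.0005 -0.0003]
roll -0.008 shift [ 166.2 -179.2   -0.6] 7 rows of [ 23.7 -25.6  -0.1]
roll 0.000 shift [ 0.  0. 87.] 3 rows of [ 0.  0. 29.]
side post_red_mid 0.89 px 396 174 top 111 [478.0, -258.6, 55.9, 51.1, -75.3]
side post_red_mid 0.86 px 230 161 top 101 [784.7, -78.0, 56.8, 52.8, -20.4]
side post_red_mid 0.62 px 315 131 top 101 [698.5, -276.6, 55.5, 51.4, -73.4]
side post_yellow_mid 0.63 px 323 236 top 131 [495.1, -16.4, 34.0, 30.9, -50.9]
top post_red_mid 0.86 px 386 272 top 112 [494.9, -247.4, 52.8, 25.8, -51.2]
top post_red_mid 0.80 px 396 186 top 102 [698.7, -276.4, 51.4, 50.0, -72.6]
top post_red_mid 0.61 px 315 153 top 103 [785.6, -78.9, 51.9, 50.4, -21.6]
top plate_yellow 0.88 px 348 202 top 15 [667.1, -164.5, 90.1, 88.1, 89.3]
```

Request:
move_arm --increments '[{"xyz": [15,-16,0],"roll": -0.008,"grip": 100},{"xyz": [25,-27,0],"roll": 0,"grip": 100},{"xyz": [26,-28,0],"roll": 0,"grip": 100},{"xyz": [26,-28,0],"roll": 0,"grip": 100},{"xyz": [26,-28,0],"roll": 0,"grip": 100}]'

```text
time_s: 8.55
position: [0.4894, -0.0855, 0.1788]
tcp_rot: [[0.782, 0.624, -0.0], [0.624, -0.782, 0.0], [-0.0, -0.0, -1.0]]
force: [1.2, 0.7, -0.7]
opening: 1.001
grasp_force: 0.0
```

Request:
move_arm --increments '[{"xyz": [25,-27,0],"roll": 0,"grip": 100},{"xyz": [15,-16.2,0],"roll": 0,"grip": 100},{"xyz": [8.2,-9,0],"roll": 0,"grip": 100},{"xyz": [0,0,0],"roll": 0,"grip": 100},{"xyz": [0,0,0],"roll": 0,"grip": 100}]'

```text
time_s: 8.97
position: [0.4949, -0.0163, 0.1789]
tcp_rot: [[0.78, 0.626, 0.0], [0.626, -0.78, -0.001], [-0.0, 0.001, -1.0]]
force: [-0.2, -0.3, -0.1]
opening: 0.998
grasp_force: 0.0
```

```bash
python3 plan.py 495.1,-16,93,38.5
```

```text
t 9.0 at [494.9 -16.3 178.9] th 38.7 open 0.998 grip 0 F [-0.2 -0.3 -0.1] tilt [ 0.0004 -0.0008]
roll 0.004 shift [ 0.3 -0.1 85.9] 3 rows of [ 0.1 -0.  28.6]
```

Request:
move_arm --increments '[{"xyz": [0,0,15],"roll": 0,"grip": 100},{"xyz": [0,0,25],"roll": 0,"grip": 100},{"xyz": [0,0,25],"roll": 0,"grip": 60},{"xyz": [0,0,15],"roll": 0,"grip": 60},{"xyz": [0,0,6],"roll": 0,"grip": 60}]'

```text
time_s: 9.38
position: [0.4936, -0.0178, 0.0907]
tcp_rot: [[0.782, 0.623, -0.004], [0.623, -0.782, 0.001], [-0.003, -0.003, -1.0]]
force: [-0.0, -0.1, 0.5]
opening: 0.855
grasp_force: 0.0
```

Request:
move_arm --increments '[{"xyz": [0,0,0],"roll": 0,"grip": 60},{"xyz": [0,0,0],"roll": 0,"grip": 0},{"xyz": [0,0,0],"roll": 0,"grip": 0},{"xyz": [0,0,0],"roll": 0,"grip": 0},{"xyz": [0,0,0],"roll": 0,"grip": 0}]'

```text
time_s: 9.8
position: [0.4953, -0.0163, 0.0938]
tcp_rot: [[0.781, 0.625, 0.002], [0.625, -0.781, -0.001], [0.001, 0.002, -1.0]]
force: [0.0, 0.4, -0.3]
opening: 0.48
grasp_force: 0.0
```

Request:
move_arm --increments '[{"xyz": [0,0,0],"roll": 0,"grip": 0},{"xyz": [0,0,0],"roll": 0,"grip": 0},{"xyz": [0,0,0],"roll": 0,"grip": 0},{"xyz": [0,0,0],"roll": 0,"grip": 0},{"xyz": [0,0,0],"roll": 0,"grip": 0}]'

```text
time_s: 10.22
position: [0.495, -0.016, 0.0934]
tcp_rot: [[0.781, 0.625, 0.001], [0.625, -0.781, -0.0], [0.001, 0.001, -1.0]]
force: [-0.4, -1.0, 5.9]
opening: 0.342
grasp_force: 29.9
```

```bash
python3 plan.py 495.1,-16,180,38.5 666.4,-163,180,-1
```

```text
t 10.2 at [495.  -16.   93.4] th 38.7 open 0.342 grip 30 F [-0.4 -1.   5.9] tilt [ 0.0011 -0.0003]
roll 0.003 shift [  0.1   0.  -86.6] 3 rows of [  0.    0.  -28.9]
roll 0.689 shift [173.8 144.   -0. ] 6 rows of [29. 24. -0.]
```

Request:
move_arm --increments '[{"xyz": [0,0,-8],"roll": 0,"grip": 0},{"xyz": [0,0,-22],"roll": 0,"grip": 0},{"xyz": [0,0,-28],"roll": 0,"grip": 0},{"xyz": [0,0,-22],"roll": 0,"grip": 0},{"xyz": [0,0,-10],"roll": 0.06,"grip": 0}]'

```text
time_s: 10.63
position: [0.4954, -0.0161, 0.1853]
tcp_rot: [[0.817, 0.576, 0.003], [0.576, -0.817, -0.001], [0.002, 0.002, -1.0]]
force: [0.5, 0.0, -1.8]
opening: 0.346
grasp_force: 29.9
```

Request:
move_arm --increments '[{"xyz": [0,0,0],"roll": 0.115,"grip": 0},{"xyz": [0,0,0],"roll": 0.12,"grip": 0},{"xyz": [0,0,0],"roll": 0.12,"grip": 0},{"xyz": [0,0,0],"roll": 0.12,"grip": 0},{"xyz": [0,0,0],"roll": 0.1,"grip": 0}]'

```text
time_s: 11.05
position: [0.4937, -0.0157, 0.1826]
tcp_rot: [[0.999, 0.034, -0.002], [0.034, -0.999, 0.0], [-0.002, -0.001, -1.0]]
force: [-0.7, 0.1, -2.6]
opening: 0.342
grasp_force: 29.9
```

Request:
move_arm --increments '[{"xyz": [0,0,0],"roll": 0.057,"grip": 0},{"xyz": [12,10,0],"roll": 0,"grip": 0},{"xyz": [24,20,0],"roll": 0,"grip": 0},{"xyz": [29,24,0],"roll": 0,"grip": 0},{"xyz": [29,24,0],"roll": 0,"grip": 0}]'

```text
time_s: 11.47
position: [0.587, -0.0956, 0.1825]
tcp_rot: [[1.0, -0.016, -0.002], [-0.016, -1.0, 0.001], [-0.002, -0.001, -1.0]]
force: [-0.1, 0.4, -1.6]
opening: 0.341
grasp_force: 29.9
```

Request:
move_arm --increments '[{"xyz": [29,24,0],"roll": 0,"grip": 0},{"xyz": [24,20,0],"roll": 0,"grip": 0},{"xyz": [16,13,0],"roll": 0,"grip": 0},{"xyz": [8,7,0],"roll": 0,"grip": 0},{"xyz": [0,0,0],"roll": 0,"grip": 0}]'

```text
time_s: 11.88
position: [0.6643, -0.163, 0.1818]
tcp_rot: [[1.0, -0.019, 0.0], [-0.019, -1.0, -0.001], [0.0, 0.001, -1.0]]
force: [-0.2, 0.9, -3.3]
opening: 0.344
grasp_force: 29.9
```

```bash
python3 plan.py 666.4,-163,96,-1; python3 - <<'E'
from h import *
look("side",["plate_yellow","post_yellow_mid","plate_red"]);look("top",["plate_red"])
E
```

```text
t 11.9 at [ 664.3 -163.   181.8] th -1.1 open 0.344 grip 30 F [-0.2  0.9 -3.3] tilt [ 0.0003 -0.0006]
roll -0.001 shift [ 2.1 -0.  85.8] 3 rows of [ 0.7 -0.  28.6]
side plate_yellow 0.72 px 297 179 top 13 [666.5, -164.0, 94.4, 93.0, 89.6]
side post_yellow_mid 0.80 px 300 129 top 215 [653.3, -161.5, 32.2, 17.2, -77.9]
side plate_red 0.66 px 323 263 top 13 [486.1, -12.9, 102.0, 98.9, -67.9]
```

Request:
move_arm --increments '[{"xyz": [2.2,1,12],"roll": 0,"grip": 0},{"xyz": [0,0,22],"roll": 0,"grip": 0},{"xyz": [0,0,25],"roll": 0,"grip": 0},{"xyz": [0,0,17],"roll": 0,"grip": 0},{"xyz": [0,0,8],"roll": 0,"grip": 0}]'

```text
time_s: 12.6
position: [0.6629, -0.1607, 0.0952]
tcp_rot: [[1.0, -0.017, -0.006], [-0.017, -1.0, 0.002], [-0.006, -0.002, -1.0]]
force: [-0.8, -0.5, -3.7]
opening: 0.341
grasp_force: 29.9
```

Request:
move_arm --increments '[{"xyz": [0,0,2],"roll": 0,"grip": 0},{"xyz": [0,0,0],"roll": 0,"grip": 0},{"xyz": [0,0,0],"roll": 0,"grip": 0},{"xyz": [0,0,0],"roll": 0,"grip": 0}]'

```text
time_s: 12.93
position: [0.6665, -0.1624, 0.0984]
tcp_rot: [[1.0, -0.017, 0.003], [-0.017, -1.0, -0.001], [0.003, 0.001, -1.0]]
force: [0.4, -0.6, -2.6]
opening: 0.342
grasp_force: 29.9
```

Request:
move_arm --increments '[{"xyz": [0,1,1],"roll": 0,"grip": 0},{"xyz": [0,0,1],"roll": 0,"grip": 0},{"xyz": [0,0,0],"roll": 0,"grip": 0},{"xyz": [0,0,0],"roll": 0,"grip": 0}]'

```text
time_s: 13.27
position: [0.6653, -0.163, 0.0952]
tcp_rot: [[1.0, -0.017, 0.0], [-0.017, -1.0, -0.0], [0.0, 0.0, -1.0]]
force: [0.6, 0.2, -1.4]
opening: 0.342
grasp_force: 29.9
```

Request:
move_arm --increments '[{"xyz": [1,0.8,0.8],"roll": 0,"grip": 0},{"xyz": [0,0,0.8],"roll": 0,"grip": 0},{"xyz": [0,0,0.5],"roll": 0,"grip": 0},{"xyz": [0,0,0],"roll": 0,"grip": 0},{"xyz": [0,0,0],"roll": 0,"grip": 0}]'

```text
time_s: 13.68
position: [0.6667, -0.164, 0.0935]
tcp_rot: [[1.0, -0.017, 0.001], [-0.017, -1.0, -0.001], [0.001, 0.001, -1.0]]
force: [-1.1, 0.2, 2.0]
opening: 0.341
grasp_force: 29.9
```

Request:
move_arm --increments '[{"xyz": [0,0,0],"roll": 0,"grip": 100},{"xyz": [0,0,0],"roll": 0,"grip": 100},{"xyz": [0,0,0],"roll": 0,"grip": 100},{"xyz": [0,0,0],"roll": 0,"grip": 100},{"xyz": [0,0,0],"roll": 0,"grip": 100}]'

```text
time_s: 14.1
position: [0.6662, -0.1637, 0.0926]
tcp_rot: [[1.0, -0.017, -0.0], [-0.017, -1.0, 0.0], [-0.0, -0.0, -1.0]]
force: [-0.5, 1.5, 1.0]
opening: 0.634
grasp_force: 0.0
```

Request:
move_arm --increments '[{"xyz": [0,0,-10],"roll": 0,"grip": 100},{"xyz": [0,0,-25],"roll": 0,"grip": 100},{"xyz": [0,0,-30],"roll": 0,"grip": 100},{"xyz": [0,0,-20],"roll": -0.1,"grip": 100},{"xyz": [0,0,-5],"roll": -0.1,"grip": 100}]'

```text
time_s: 14.52
position: [0.669, -0.1648, 0.1884]
tcp_rot: [[0.982, 0.187, 0.009], [0.187, -0.982, -0.004], [0.008, 0.005, -1.0]]
force: [0.1, -0.4, -0.5]
opening: 0.968
grasp_force: 0.0
```

Request:
move_arm --increments '[{"xyz": [0,0,0],"roll": -0.085,"grip": 100},{"xyz": [0,0,0],"roll": 0,"grip": 100},{"xyz": [0,0,0],"roll": 0,"grip": 100}]'

```text
time_s: 14.77
position: [0.6662, -0.1637, 0.1834]
tcp_rot: [[0.965, 0.262, 0.0], [0.262, -0.965, -0.0], [0.0, 0.0, -1.0]]
force: [-0.2, 0.7, -0.7]
opening: 0.996
grasp_force: 0.0
```

```bash
python3 plan.py 477,-259.8,180,15.3; python3 - <<'E'
from h import *
look("side",["plate_yellow","post_yellow_mid"])
E
```

```text
t 14.8 at [ 666.2 -163.7  183.4] th 15.2 open 0.996 grip 0 F [-0.2  0.7 -0.7] tilt [ 0.0004 -0.0002]
roll -0.001 shift [-207.9   42.7    3.4] 6 rows of [-34.6   7.1   0.6]
side plate_yellow 0.82 px 297 183 top 13 [666.7, -162.9, 94.7, 91.7, 89.7]
side plate_yellow 0.41 px 212 257 top 102 [661.5, 113.2, 141.5, 47.8, -40.7]
side post_yellow_mid 0.97 px 297 156 top 131 [665.8, -163.8, 33.7, 33.2, 87.6]
side post_yellow_mid 0.30 px 212 257 top 102 [631.7, 139.7, 63.5, 31.1, -24.8]
```

Yellow is placed within 1–2 mm. Next I fetch red from the blank.

Request:
move_arm --increments '[{"xyz": [-15,3.1,0],"roll": 0,"grip": 100},{"xyz": [-28,5.8,0],"roll": 0,"grip": 100},{"xyz": [-37,7.6,0],"roll": 0,"grip": 100},{"xyz": [-37,7.6,0],"roll": 0,"grip": 100},{"xyz": [-37,7.6,0],"roll": 0,"grip": 100}]'

```text
time_s: 15.33
position: [0.5247, -0.2352, 0.1823]
tcp_rot: [[0.964, 0.265, -0.001], [0.265, -0.964, 0.0], [-0.001, -0.0, -1.0]]
force: [-0.4, -0.8, 0.3]
opening: 1.002
grasp_force: 0.0
```

Request:
move_arm --increments '[{"xyz": [-28,5.8,3],"roll": 0,"grip": 100},{"xyz": [-17,3.5,10],"roll": 0,"grip": 100},{"xyz": [-8.9,1.8,10],"roll": 0,"grip": 100},{"xyz": [0,0,5],"roll": 0,"grip": 100},{"xyz": [0,0,0],"roll": 0,"grip": 100}]'

```text
time_s: 15.75
position: [0.4763, -0.2598, 0.1536]
tcp_rot: [[0.965, 0.263, -0.002], [0.263, -0.965, 0.002], [-0.001, -0.002, -1.0]]
force: [1.0, 0.2, 0.3]
opening: 1.005
grasp_force: 0.0
```

```bash
python3 plan.py 477,-259.8,73,15.3
```

```text
t 15.8 at [ 476.3 -259.8  153.6] th 15.2 open 1.005 grip 0 F [1.  0.2 0.3] tilt [-0.0019  0.0019]
roll -0.001 shift [ 0.6  0.2 80.6] 3 rows of [ 0.2  0.1 26.9]
```

Request:
move_arm --increments '[{"xyz": [0,0,15],"roll": 0,"grip": 100},{"xyz": [0,0,23],"roll": 0,"grip": 100},{"xyz": [0,0,23],"roll": 0,"grip": 75},{"xyz": [0,0,13],"roll": 0,"grip": 75},{"xyz": [0,0,6],"roll": 0,"grip": 75}]'

```text
time_s: 16.17
position: [0.4775, -0.259, 0.073]
tcp_rot: [[0.964, 0.265, -0.002], [0.265, -0.964, 0.002], [-0.001, -0.002, -1.0]]
force: [-0.3, -0.1, 0.3]
opening: 0.852
grasp_force: 0.0
```

Request:
move_arm --increments '[{"xyz": [0,0,0],"roll": 0,"grip": 75},{"xyz": [0,0,0],"roll": 0,"grip": 0},{"xyz": [0,0,0],"roll": 0,"grip": 0},{"xyz": [0,0,0],"roll": 0,"grip": 0},{"xyz": [0,0,0],"roll": 0,"grip": 0}]'

```text
time_s: 16.58
position: [0.4776, -0.26, 0.0757]
tcp_rot: [[0.964, 0.264, 0.001], [0.264, -0.964, -0.0], [0.001, 0.001, -1.0]]
force: [-0.1, 2.4, 3.2]
opening: 0.573
grasp_force: 29.9
```

Request:
move_arm --increments '[{"xyz": [0,0,0],"roll": 0,"grip": 0},{"xyz": [0,0,0],"roll": 0,"grip": 0},{"xyz": [0,0,0],"roll": 0,"grip": 0}]'

```text
time_s: 16.83
position: [0.4776, -0.26, 0.0757]
tcp_rot: [[0.964, 0.264, 0.001], [0.264, -0.964, -0.0], [0.001, 0.001, -1.0]]
force: [0.8, 2.4, 6.2]
opening: 0.569
grasp_force: 29.9
```

```bash
python3 plan.py 477,-259.8,163,22.3 487,-13,163,22.3 
```

```text
t 16.8 at [ 477.6 -260.    75.7] th 15.3 open 0.569 grip 30 F [0.8 2.4 6.2] tilt [ 0.0014 -0.0005]
roll -0.122 shift [ -0.5  -0.4 -87.3] 3 rows of [ -0.2  -0.1 -29.1]
roll 0.000 shift [ 102.9 -224.5   -0. ] 7 rows of [ 14.7 -32.1  -0. ]
```

Request:
move_arm --increments '[{"xyz": [0,0,-8],"roll": 0,"grip": 0},{"xyz": [0,0,-22],"roll": 0,"grip": 0},{"xyz": [0,0,-28],"roll": -0.03,"grip": 0},{"xyz": [0,0,-20],"roll": -0.06,"grip": 0},{"xyz": [0,0,-9],"roll": -0.032,"grip": 0}]'

```text
time_s: 17.25
position: [0.4779, -0.261, 0.1642]
tcp_rot: [[0.924, 0.382, 0.003], [0.382, -0.924, -0.003], [0.001, 0.004, -1.0]]
force: [0.8, -0.2, -4.9]
opening: 0.576
grasp_force: 29.9
```

Request:
move_arm --increments '[{"xyz": [6,-13,0],"roll": 0,"grip": 0},{"xyz": [11,-24,0],"roll": 0,"grip": 0},{"xyz": [14,-30.5,0],"roll": 0,"grip": 0},{"xyz": [14,-30.5,0],"roll": 0,"grip": 0},{"xyz": [14,-30.5,0],"roll": 0,"grip": 0}]'

```text
time_s: 17.67
position: [0.4811, -0.1165, 0.1607]
tcp_rot: [[0.926, 0.378, -0.003], [0.378, -0.926, 0.002], [-0.002, -0.003, -1.0]]
force: [-0.1, -0.7, -3.6]
opening: 0.573
grasp_force: 29.9
```

Request:
move_arm --increments '[{"xyz": [14,-30.5,0],"roll": 0,"grip": 0},{"xyz": [13,-28.5,0],"roll": 0,"grip": 0},{"xyz": [10,-22,0],"roll": 0,"grip": 0},{"xyz": [6.9,-15,0],"roll": 0,"grip": 0},{"xyz": [0,0,0],"roll": 0,"grip": 0}]'

```text
time_s: 18.08
position: [0.4844, -0.0091, 0.1607]
tcp_rot: [[0.924, 0.383, -0.005], [0.383, -0.924, 0.002], [-0.003, -0.004, -1.0]]
force: [-0.9, -0.9, -4.3]
opening: 0.572
grasp_force: 29.9
```

Request:
move_arm --increments '[{"xyz": [0,0,0],"roll": 0,"grip": 0},{"xyz": [0,0,0],"roll": 0,"grip": 0}]'

```text
time_s: 18.25
position: [0.4864, -0.0133, 0.1612]
tcp_rot: [[0.925, 0.38, -0.001], [0.38, -0.925, -0.0], [-0.001, -0.0, -1.0]]
force: [0.0, 0.3, -4.5]
opening: 0.57
grasp_force: 29.9
```

```bash
python3 plan.py 487,-13,78,22.3; python3 - <<'E'
from h import *
look("side",["plate_red","post_red_mid"])
E
```

```text
t 18.2 at [486.4 -13.3 161.2] th 22.3 open 0.570 grip 30 F [ 0.   0.3 -4.5] tilt [-0.0013 -0.0002]
roll 0.001 shift [ 0.7 -0.  83.2] 3 rows of [ 0.2 -0.  27.7]
side plate_red 0.89 px 323 264 top 13 [486.6, -13.7, 104.5, 99.3, -67.4]
side post_red_mid 0.98 px 230 161 top 101 [784.8, -78.0, 54.7, 51.8, -21.5]
side post_red_mid 0.57 px 325 232 top 157 [462.5, 36.5, 68.3, 50.1, -61.7]
side post_red_mid 0.57 px 308 121 top 101 [716.6, -266.9, 54.6, 20.3, -56.7]
```

Request:
move_arm --increments '[{"xyz": [0,0,12],"roll": 0,"grip": 0},{"xyz": [0,0,22],"roll": 0,"grip": 0},{"xyz": [0,0,24],"roll": 0,"grip": 0},{"xyz": [0,0,15],"roll": 0,"grip": 0},{"xyz": [0,0,8],"roll": 0,"grip": 0}]'

```text
time_s: 18.82
position: [0.486, -0.014, 0.079]
tcp_rot: [[0.926, 0.378, -0.003], [0.378, -0.926, 0.001], [-0.003, -0.002, -1.0]]
force: [-0.3, 0.2, -5.0]
opening: 0.572
grasp_force: 29.9
```

Request:
move_arm --increments '[{"xyz": [0,0,0],"roll": 0,"grip": 0},{"xyz": [0,0,0],"roll": 0,"grip": 0},{"xyz": [0,0,0],"roll": 0,"grip": 0},{"xyz": [0,0,1],"roll": 0,"grip": 0},{"xyz": [0,0,1],"roll": 0,"grip": 0}]'

```text
time_s: 19.23
position: [0.4878, -0.0135, 0.0797]
tcp_rot: [[0.925, 0.38, 0.002], [0.38, -0.925, -0.001], [0.002, 0.001, -1.0]]
force: [0.5, -1.0, -4.9]
opening: 0.571
grasp_force: 29.9
```

Request:
move_arm --increments '[{"xyz": [0,0,1],"roll": 0,"grip": 0},{"xyz": [0,0,0.5],"roll": 0,"grip": 0},{"xyz": [0,0,0],"roll": 0,"grip": 0},{"xyz": [0,0,0],"roll": 0,"grip": 0}]'

```text
time_s: 19.57
position: [0.487, -0.0132, 0.0773]
tcp_rot: [[0.925, 0.38, 0.0], [0.38, -0.925, -0.0], [0.0, 0.0, -1.0]]
force: [0.9, -0.7, -4.7]
opening: 0.576
grasp_force: 29.9
```

Request:
move_arm --increments '[{"xyz": [0,0,0.8],"roll": 0,"grip": 0},{"xyz": [0,0,0.8],"roll": 0,"grip": 0},{"xyz": [0,0,0],"roll": 0,"grip": 0},{"xyz": [0,0,0],"roll": 0,"grip": 0}]'

```text
time_s: 19.9
position: [0.4871, -0.0133, 0.0758]
tcp_rot: [[0.925, 0.38, 0.0], [0.38, -0.925, -0.0], [0.0, 0.0, -1.0]]
force: [0.3, 0.7, -1.7]
opening: 0.568
grasp_force: 29.9
```

Request:
move_arm --increments '[{"xyz": [0,0,0.6],"roll": 0,"grip": 0},{"xyz": [0,0,0],"roll": 0,"grip": 100},{"xyz": [0,0,0],"roll": 0,"grip": 100},{"xyz": [0,0,0],"roll": 0,"grip": 100},{"xyz": [0,0,0],"roll": 0,"grip": 100}]'

```text
time_s: 20.32
position: [0.4874, -0.0135, 0.0752]
tcp_rot: [[0.925, 0.38, 0.001], [0.38, -0.925, -0.0], [0.001, 0.001, -1.0]]
force: [0.1, 0.5, -0.1]
opening: 0.793
grasp_force: 0.0
```

Request:
move_arm --increments '[{"xyz": [0,0,0],"roll": 0,"grip": 100},{"xyz": [0,0,-10],"roll": 0,"grip": 100},{"xyz": [0,0,-25],"roll": 0,"grip": 100},{"xyz": [0,0,-35],"roll": 0,"grip": 100},{"xyz": [0,0,-25],"roll": 0.1,"grip": 100}]'

```text
time_s: 20.73
position: [0.4872, -0.0134, 0.1723]
tcp_rot: [[0.959, 0.284, 0.001], [0.284, -0.959, -0.0], [0.001, 0.001, -1.0]]
force: [1.1, 0.1, 0.2]
opening: 0.995
grasp_force: 0.0
```

Request:
move_arm --increments '[{"xyz": [0,0,-10],"roll": 0.12,"grip": 100},{"xyz": [0,0,0],"roll": 0.12,"grip": 100},{"xyz": [0,0,0],"roll": 0.12,"grip": 100},{"xyz": [0,0,0],"roll": 0.12,"grip": 100},{"xyz": [0,0,0],"roll": 0.12,"grip": 100}]'

```text
time_s: 21.15
position: [0.487, -0.0133, 0.181]
tcp_rot: [[0.95, -0.311, 0.001], [-0.311, -0.95, -0.0], [0.001, -0.0, -1.0]]
force: [0.6, 0.7, 0.2]
opening: 1.0
grasp_force: 0.0
```

Request:
move_arm --increments '[{"xyz": [0,0,0],"roll": 0.117,"grip": 100},{"xyz": [0,0,0],"roll": 0,"grip": 100},{"xyz": [0,0,0],"roll": 0,"grip": 100}]'

```text
time_s: 21.4
position: [0.487, -0.0133, 0.1806]
tcp_rot: [[0.911, -0.412, 0.001], [-0.412, -0.911, -0.0], [0.001, -0.0, -1.0]]
force: [0.4, 0.1, -0.4]
opening: 1.001
grasp_force: 0.0
```

```bash
python3 - <<'E'
from h import *
from plan import plan
look("side",["plate_red","post_red_mid","post_green_mid"])
p,d,W=look("top",["post_green_mid"])
m=(abs(W[...,2]-.012)<.006)&(abs(W[...,0]-.634)<.07)&(abs(W[...,1]-.146)<.07)&(p.min(-1)>110)
print("bluepl",cv2.minEnclosingCircle((W[m][:,:2]*1000).astype(np.float32)))
plan((633,139,185,-24.5),(633,139,63,-24.5))
E
```

```text
side plate_red 0.55 px 323 268 top 13 [486.5, -12.7, 103.8, 100.5, -66.1]
side post_red_mid 0.81 px 230 161 top 101 [784.1, -77.9, 53.6, 51.1, -21.9]
side post_red_mid 0.80 px 324 244 top 111 [487.0, -12.7, 55.0, 50.8, -67.7]
side post_red_mid 0.18 px 293 142 top 132 [672.7, -155.8, 41.1, 22.8, -52.9]
side post_green_mid 0.59 px 212 257 top 101 [632.1, 139.5, 63.4, 30.9, -24.5]
top post_green_mid 0.84 px 165 192 top 92 [696.0, 294.0, 60.2, 31.7, -36.1]
top post_green_mid 0.61 px 227 216 top 103 [632.8, 139.3, 58.8, 31.2, -25.0]
bluepl ((634.0026245117188, 145.20883178710938), 49.870548248291016)
t 21.7 at [487.  -13.3 180.1] th -24.4 open 0.999 grip 0 F [ 0.3  0.1 -0.3] tilt [-0.0001  0.    ]
roll 0.001 shift [  69.7 -199.1   -4.9] 6 rows of [ 11.6 -33.2  -0.8]
roll 0.000 shift [  0.  -0. 122.] 4 rows of [ 0.  -0.  30.5]
```

Request:
move_arm --increments '[{"xyz": [5,-15,0],"roll": 0,"grip": 100},{"xyz": [10,-28,0],"roll": 0,"grip": 100},{"xyz": [13,-37,0],"roll": 0,"grip": 100},{"xyz": [13,-37,0],"roll": 0,"grip": 100},{"xyz": [12,-35,0],"roll": 0,"grip": 100}]'

```text
time_s: 22.12
position: [0.5994, 0.1044, 0.1801]
tcp_rot: [[0.91, -0.414, 0.0], [-0.414, -0.91, 0.0], [0.0, -0.0, -1.0]]
force: [0.4, -0.4, 0.7]
opening: 0.995
grasp_force: 0.0
```

Request:
move_arm --increments '[{"xyz": [9,-26,0],"roll": 0,"grip": 100},{"xyz": [5,-14.5,0],"roll": 0,"grip": 100},{"xyz": [2,-6.6,10],"roll": 0,"grip": 100},{"xyz": [0,0,15],"roll": 0,"grip": 100},{"xyz": [0,0,10],"roll": 0,"grip": 100}]'

```text
time_s: 22.53
position: [0.6311, 0.1393, 0.143]
tcp_rot: [[0.911, -0.413, -0.003], [-0.413, -0.911, -0.0], [-0.002, 0.002, -1.0]]
force: [-0.7, 0.5, -0.6]
opening: 0.999
grasp_force: 0.0
```

Request:
move_arm --increments '[{"xyz": [0,0,3],"roll": 0,"grip": 100},{"xyz": [0,0,0],"roll": 0,"grip": 100},{"xyz": [0,0,0],"roll": 0,"grip": 100}]'

```text
time_s: 22.78
position: [0.6319, 0.1387, 0.1418]
tcp_rot: [[0.91, -0.415, -0.001], [-0.415, -0.91, -0.0], [-0.001, 0.0, -1.0]]
force: [-0.5, -0.5, -0.2]
opening: 0.999
grasp_force: 0.0
```

```bash
python3 plan.py 632.5,139.4,63,-24.6
```

```text
t 22.8 at [631.9 138.7 141.8] th -24.5 open 0.999 grip 0 F [-0.5 -0.5 -0.2] tilt [-0.0009 -0.0001]
roll 0.001 shift [ 0.2 -0.9 78.8] 3 rows of [ 0.1 -0.3 26.3]
```

Request:
move_arm --increments '[{"xyz": [0,-0.8,14],"roll": 0,"grip": 100},{"xyz": [0,0,22],"roll": 0,"grip": 100},{"xyz": [0,0,22],"roll": 0,"grip": 60},{"xyz": [0,0,14],"roll": 0,"grip": 60},{"xyz": [0,0,6],"roll": 0,"grip": 60}]'

```text
time_s: 23.2
position: [0.6316, 0.1395, 0.0627]
tcp_rot: [[0.91, -0.415, -0.003], [-0.415, -0.91, -0.0], [-0.002, 0.001, -1.0]]
force: [-0.3, 0.6, 0.5]
opening: 0.855
grasp_force: 0.0
```

Request:
move_arm --increments '[{"xyz": [0,0,0],"roll": 0,"grip": 60},{"xyz": [0,0,0],"roll": 0,"grip": 0},{"xyz": [0,0,0],"roll": 0,"grip": 0},{"xyz": [0,0,0],"roll": 0,"grip": 0},{"xyz": [0,0,0],"roll": 0,"grip": 0}]'

```text
time_s: 23.62
position: [0.6334, 0.1401, 0.0653]
tcp_rot: [[0.91, -0.414, 0.002], [-0.414, -0.91, 0.0], [0.002, -0.001, -1.0]]
force: [0.6, -0.1, 0.1]
opening: 0.476
grasp_force: 0.0
```

Request:
move_arm --increments '[{"xyz": [0,0,0],"roll": 0,"grip": 0},{"xyz": [0,0,0],"roll": 0,"grip": 0},{"xyz": [0,0,0],"roll": 0,"grip": 0},{"xyz": [0,0,0],"roll": 0,"grip": 0}]'

```text
time_s: 23.95
position: [0.6329, 0.14, 0.0647]
tcp_rot: [[0.91, -0.414, 0.001], [-0.414, -0.91, -0.0], [0.001, -0.0, -1.0]]
force: [-0.3, -1.0, 3.0]
opening: 0.343
grasp_force: 29.9
```

```bash
python3 plan.py 632.5,139.4,200,-24.6 477,-259.3,200,-24.6
```

```text
t 23.9 at [632.9 140.   64.7] th -24.5 open 0.343 grip 30 F [-0.3 -1.   3. ] tilt [ 0.0008 -0.0001]
roll 0.002 shift [-1.000e-01  7.000e-01 -1.353e+02] 4 rows of [ -0.    0.2 -33.8]
roll 0.000 shift [ 24.6 427.2  -0. ] 11 rows of [ 2.2 38.8 -0. ]
```

Request:
move_arm --increments '[{"xyz": [0,0,-8],"roll": 0,"grip": 0},{"xyz": [0,0,-20],"roll": 0,"grip": 0},{"xyz": [0,0,-32],"roll": 0,"grip": 0},{"xyz": [0,0,-32],"roll": 0,"grip": 0},{"xyz": [0,0,-24],"roll": 0,"grip": 0}]'

```text
time_s: 24.37
position: [0.6327, 0.1402, 0.1818]
tcp_rot: [[0.91, -0.414, 0.0], [-0.414, -0.91, 0.0], [0.0, -0.0, -1.0]]
force: [0.6, -0.2, -2.9]
opening: 0.341
grasp_force: 29.9
```

Request:
move_arm --increments '[{"xyz": [0,0,-12],"roll": 0,"grip": 0},{"xyz": [0.8,14,0],"roll": 0,"grip": 0},{"xyz": [1.5,25,0],"roll": 0,"grip": 0},{"xyz": [2,35,0],"roll": 0,"grip": 0},{"xyz": [2,35,0],"roll": 0,"grip": 0}]'

```text
time_s: 24.78
position: [0.5904, 0.0374, 0.1897]
tcp_rot: [[0.911, -0.412, -0.005], [-0.412, -0.911, 0.0], [-0.005, 0.002, -1.0]]
force: [0.1, -1.6, -3.3]
opening: 0.343
grasp_force: 29.9
```

Request:
move_arm --increments '[{"xyz": [2,35,0],"roll": 0,"grip": 0},{"xyz": [2,35,0],"roll": 0,"grip": 0},{"xyz": [2,35,0],"roll": 0,"grip": 0},{"xyz": [2,35,0],"roll": 0,"grip": 0},{"xyz": [2,35,0],"roll": 0,"grip": 0}]'

```text
time_s: 25.2
position: [0.5266, -0.1264, 0.1899]
tcp_rot: [[0.91, -0.414, -0.005], [-0.414, -0.91, 0.002], [-0.005, 0.0, -1.0]]
force: [0.8, -0.8, -4.1]
opening: 0.341
grasp_force: 29.9
```

Request:
move_arm --increments '[{"xyz": [2,35,0],"roll": 0,"grip": 0},{"xyz": [2,35,0],"roll": 0,"grip": 0},{"xyz": [2,30,0],"roll": 0,"grip": 0},{"xyz": [2,25,0],"roll": 0,"grip": 0},{"xyz": [1,14,0],"roll": 0,"grip": 0}]'

```text
time_s: 25.62
position: [0.4772, -0.2579, 0.1899]
tcp_rot: [[0.909, -0.417, -0.004], [-0.417, -0.909, 0.001], [-0.004, 0.0, -1.0]]
force: [0.5, 0.5, -2.7]
opening: 0.342
grasp_force: 29.9
```

Request:
move_arm --increments '[{"xyz": [0,4,0],"roll": 0,"grip": 0},{"xyz": [0,0,0],"roll": 0,"grip": 0},{"xyz": [0,0,0],"roll": 0,"grip": 0}]'

```text
time_s: 25.87
position: [0.4776, -0.2579, 0.1908]
tcp_rot: [[0.91, -0.415, -0.002], [-0.415, -0.91, 0.003], [-0.003, -0.001, -1.0]]
force: [0.6, 1.0, -3.4]
opening: 0.348
grasp_force: 29.9
```

```bash
python3 plan.py 477,-259.3,68,-24.6
```

```text
t 25.9 at [ 477.6 -257.9  190.8] th -24.5 open 0.348 grip 30 F [ 0.6  1.  -3.4] tilt [-0.0023  0.0026]
roll 0.002 shift [  0.    1.5 122.8] 4 rows of [ 0.   0.4 30.7]
```

Request:
move_arm --increments '[{"xyz": [0,0,12],"roll": 0,"grip": 0},{"xyz": [0,0,25],"roll": 0,"grip": 0},{"xyz": [0,0,30],"roll": 0,"grip": 0},{"xyz": [0,0,27],"roll": 0,"grip": 0},{"xyz": [0,0,16],"roll": 0,"grip": 0}]'

```text
time_s: 26.28
position: [0.4776, -0.2561, 0.0793]
tcp_rot: [[0.911, -0.412, -0.004], [-0.412, -0.911, 0.004], [-0.005, -0.002, -1.0]]
force: [-0.2, -0.3, -3.1]
opening: 0.341
grasp_force: 29.9
```

Request:
move_arm --increments '[{"xyz": [0,0,8],"roll": 0,"grip": 0},{"xyz": [0,0,3],"roll": 0,"grip": 0},{"xyz": [0,0,1],"roll": 0,"grip": 0},{"xyz": [0,0,0],"roll": 0,"grip": 0},{"xyz": [0,0,0],"roll": 0,"grip": 0}]'

```text
time_s: 26.7
position: [0.4796, -0.2594, 0.0712]
tcp_rot: [[0.91, -0.414, 0.002], [-0.414, -0.91, -0.002], [0.002, 0.001, -1.0]]
force: [0.7, -0.2, -2.8]
opening: 0.346
grasp_force: 29.9
```

Request:
move_arm --increments '[{"xyz": [0,0,1],"roll": 0,"grip": 0},{"xyz": [0,0,0.6],"roll": 0,"grip": 0},{"xyz": [0,0,0],"roll": 0,"grip": 0},{"xyz": [0,0,0],"roll": 0,"grip": 0}]'

```text
time_s: 27.03
position: [0.4788, -0.2592, 0.0688]
tcp_rot: [[0.91, -0.414, 0.0], [-0.414, -0.91, -0.0], [0.001, 0.0, -1.0]]
force: [0.3, 0.1, -2.2]
opening: 0.343
grasp_force: 29.9
```

Request:
move_arm --increments '[{"xyz": [0,0,1.2],"roll": 0,"grip": 0},{"xyz": [0,0,1.2],"roll": 0,"grip": 0},{"xyz": [0,0,0.8],"roll": 0,"grip": 0},{"xyz": [0,0,0.4],"roll": 0,"grip": 0},{"xyz": [0,0,0],"roll": 0,"grip": 0}]'

```text
time_s: 27.45
position: [0.4787, -0.259, 0.0647]
tcp_rot: [[0.91, -0.414, -0.0], [-0.414, -0.91, 0.0], [-0.0, -0.0, -1.0]]
force: [-0.1, -0.7, -2.6]
opening: 0.345
grasp_force: 29.9
```

Request:
move_arm --increments '[{"xyz": [0,0,0],"roll": 0,"grip": 0}]'

```text
time_s: 27.53
position: [0.4787, -0.2591, 0.0648]
tcp_rot: [[0.91, -0.414, -0.0], [-0.414, -0.91, 0.0], [-0.0, -0.0, -1.0]]
force: [-0.2, -0.1, -2.4]
opening: 0.342
grasp_force: 29.9
```

Request:
move_arm --increments '[{"xyz": [0,0,0.7],"roll": 0,"grip": 0},{"xyz": [0,0,0.4],"roll": 0,"grip": 0},{"xyz": [0,0,0],"roll": 0,"grip": 0},{"xyz": [0,0,0],"roll": 0,"grip": 0}]'

```text
time_s: 27.87
position: [0.4788, -0.2591, 0.0646]
tcp_rot: [[0.91, -0.414, 0.0], [-0.414, -0.91, -0.0], [0.0, 0.0, -1.0]]
force: [-2.7, 2.1, 7.0]
opening: 0.346
grasp_force: 29.9
```

Request:
move_arm --increments '[{"xyz": [0,0,-0.5],"roll": 0,"grip": 100},{"xyz": [0,0,0],"roll": 0,"grip": 100},{"xyz": [0,0,0],"roll": 0,"grip": 100},{"xyz": [0,0,0],"roll": 0,"grip": 100},{"xyz": [0,0,0],"roll": 0,"grip": 100}]'

```text
time_s: 28.28
position: [0.4788, -0.2591, 0.0641]
tcp_rot: [[0.91, -0.414, 0.0], [-0.414, -0.91, -0.0], [0.0, 0.0, -1.0]]
force: [0.1, 0.1, -0.0]
opening: 0.636
grasp_force: 0.0
```

Request:
move_arm --increments '[{"xyz": [0,0,-8],"roll": 0,"grip": 100},{"xyz": [0,0,-25],"roll": 0,"grip": 100},{"xyz": [0,0,-35],"roll": 0,"grip": 100},{"xyz": [0,0,-35],"roll": 0,"grip": 100},{"xyz": [0,0,-17],"roll": 0,"grip": 100}]'

```text
time_s: 28.7
position: [0.4803, -0.2603, 0.1886]
tcp_rot: [[0.91, -0.414, 0.005], [-0.414, -0.91, -0.004], [0.006, 0.002, -1.0]]
force: [0.3, -0.2, -0.5]
opening: 0.97
grasp_force: 0.0
```

Request:
move_arm --increments '[{"xyz": [0,0,-5],"roll": 0,"grip": 100},{"xyz": [0,0,0],"roll": 0,"grip": 100},{"xyz": [0,0,0],"roll": 0,"grip": 100}]'

```text
time_s: 28.95
position: [0.4781, -0.2586, 0.1887]
tcp_rot: [[0.91, -0.414, -0.001], [-0.414, -0.91, 0.001], [-0.001, -0.0, -1.0]]
force: [-0.7, 0.7, 0.5]
opening: 0.995
grasp_force: 0.0
```

```bash
python3 - <<'E'
from h import *
from plan import plan
look("side",["post_green_mid","post_blue_mid"])
p,d,W=look("top",["post_blue_mid","plate_blue"])
m=(abs(W[...,2]-.012)<.006)&(abs(W[...,0]-.634)<.07)&(abs(W[...,1]-.146)<.07)&(p.min(-1)>110)
print("bluepl",cv2.minEnclosingCircle((W[m][:,:2]*1000).astype(np.float32)))
plan((472.5,257.5,185,-24.5),(472.5,257.5,84,-24.5))
E
```

```text
side post_green_mid 0.96 px 396 176 top 101 [478.5, -259.1, 63.0, 33.8, -25.8]
side post_green_mid 0.86 px 124 298 top 92 [695.2, 294.6, 63.8, 30.8, -35.7]
side post_green_mid 0.67 px 297 157 top 130 [665.8, -162.1, 30.9, 30.7, 86.3]
side post_green_mid 0.27 px 296 183 top 13 [666.1, -161.8, 91.4, 91.2, -1.8]
side post_green_mid 0.21 px 324 244 top 111 [487.1, -12.5, 53.8, 51.1, -67.8]
side post_blue_mid 0.82 px 232 351 top 120 [471.2, 257.7, 40.7, 39.8, 63.6]
top post_blue_mid 0.87 px 178 283 top 121 [474.2, 256.8, 41.3, 37.1, -89.3]
top plate_blue 0.72 px 227 217 top 15 [633.4, 144.3, 97.7, 97.5, -0.2]
bluepl ((634.7435913085938, 144.64305114746094), 50.50619888305664)
t 29.2 at [ 478.2 -258.6  188. ] th -24.5 open 0.997 grip 0 F [-1.   0.4 -0.5] tilt [-0.0021  0.0018]
roll 0.000 shift [-219.2 -467.3    3. ] 14 rows of [-15.7 -33.4   0.2]
roll 0.000 shift [  0.  -0. 101.] 3 rows of [ 0.  -0.  33.7]
```

Request:
move_arm --increments '[{"xyz": [-7,-15,0],"roll": 0,"grip": 100},{"xyz": [-13,-28,0],"roll": 0,"grip": 100},{"xyz": [-17,-36,0],"roll": 0,"grip": 100},{"xyz": [-17,-36,0],"roll": 0,"grip": 100},{"xyz": [-17,-36,0],"roll": 0,"grip": 100}]'

```text
time_s: 29.67
position: [0.4757, -0.0898, 0.1889]
tcp_rot: [[0.91, -0.415, -0.001], [-0.415, -0.91, 0.001], [-0.001, -0.0, -1.0]]
force: [1.1, -0.2, 0.2]
opening: 1.001
grasp_force: 0.0
```

Request:
move_arm --increments '[{"xyz": [-17,-36,0],"roll": 0,"grip": 100},{"xyz": [-17,-36,0],"roll": 0,"grip": 100},{"xyz": [-17,-36,0],"roll": 0,"grip": 100},{"xyz": [-17,-36,0],"roll": 0,"grip": 100},{"xyz": [-17,-36,0],"roll": 0,"grip": 100}]'

```text
time_s: 30.08
position: [0.4725, 0.1095, 0.1891]
tcp_rot: [[0.91, -0.414, -0.001], [-0.414, -0.91, 0.0], [-0.001, 0.0, -1.0]]
force: [1.4, -0.2, 0.4]
opening: 1.0
grasp_force: 0.0
```

Request:
move_arm --increments '[{"xyz": [-17,-36,0],"roll": 0,"grip": 100},{"xyz": [-17,-36,0],"roll": 0,"grip": 100},{"xyz": [-15,-32,0],"roll": 0,"grip": 100},{"xyz": [-9,-20,0],"roll": 0,"grip": 100},{"xyz": [-5.2,-12.3,8],"roll": 0,"grip": 100}]'

```text
time_s: 30.5
position: [0.4724, 0.2608, 0.182]
tcp_rot: [[0.912, -0.411, 0.003], [-0.411, -0.912, 0.002], [0.002, -0.002, -1.0]]
force: [0.6, 0.1, -0.6]
opening: 1.004
grasp_force: 0.0
```

Request:
move_arm --increments '[{"xyz": [0,0,12],"roll": 0,"grip": 100},{"xyz": [0,0,5],"roll": 0,"grip": 100},{"xyz": [0,0,0],"roll": 0,"grip": 100},{"xyz": [0,0,0],"roll": 0,"grip": 100}]'

```text
time_s: 30.83
position: [0.4722, 0.2563, 0.1636]
tcp_rot: [[0.91, -0.415, -0.002], [-0.415, -0.91, -0.001], [-0.002, 0.002, -1.0]]
force: [0.6, -1.1, 0.5]
opening: 0.999
grasp_force: 0.0
```

```bash
python3 plan.py 472.5,257.4,83,-24.5
```

```text
t 30.8 at [472.2 256.3 163.6] th -24.5 open 0.999 grip 0 F [ 0.6 -1.1  0.5] tilt [-0.002  -0.0007]
roll -0.001 shift [-0.2 -1.2 80.6] 3 rows of [-0.1 -0.4 26.9]
```

Request:
move_arm --increments '[{"xyz": [0,-0.8,15],"roll": 0,"grip": 100},{"xyz": [0,0,23],"roll": 0,"grip": 100},{"xyz": [0,0,23],"roll": 0,"grip": 70},{"xyz": [0,0,13],"roll": 0,"grip": 70},{"xyz": [0,0,6],"roll": 0,"grip": 70}]'

```text
time_s: 31.25
position: [0.4725, 0.2566, 0.0828]
tcp_rot: [[0.909, -0.416, -0.003], [-0.416, -0.909, -0.001], [-0.002, 0.002, -1.0]]
force: [0.1, -0.4, -0.1]
opening: 0.856
grasp_force: 0.0
```

Request:
move_arm --increments '[{"xyz": [0,0,0],"roll": 0,"grip": 70},{"xyz": [0,0,0],"roll": 0,"grip": 0},{"xyz": [0,0,0],"roll": 0,"grip": 0},{"xyz": [0,0,0],"roll": 0,"grip": 0},{"xyz": [0,0,0],"roll": 0,"grip": 0}]'

```text
time_s: 31.67
position: [0.4737, 0.2578, 0.0853]
tcp_rot: [[0.91, -0.414, 0.002], [-0.414, -0.91, 0.0], [0.001, -0.001, -1.0]]
force: [-0.7, -2.6, 2.4]
opening: 0.483
grasp_force: 23.0
```

Request:
move_arm --increments '[{"xyz": [0,0,0],"roll": 0,"grip": 0},{"xyz": [0,0,0],"roll": 0,"grip": 0},{"xyz": [0,0,0],"roll": 0,"grip": 0},{"xyz": [0,0,0],"roll": 0,"grip": 0}]'

```text
time_s: 32.0
position: [0.4737, 0.2577, 0.0852]
tcp_rot: [[0.91, -0.414, 0.001], [-0.414, -0.91, -0.0], [0.001, -0.0, -1.0]]
force: [-1.2, -2.7, 5.6]
opening: 0.481
grasp_force: 30.0
```

```bash
python3 plan.py 472.5,257.5,183,-24.5 634,144.5,183,-24.5
```

```text
t 32.0 at [473.7 257.7  85.2] th -24.5 open 0.481 grip 30 F [-1.2 -2.7  5.6] tilt [ 0.0014 -0.0001]
roll 0.001 shift [ -1.    0.6 -97.8] 3 rows of [ -0.3   0.2 -32.6]
roll 0.000 shift [193.8  35.9  -0. ] 6 rows of [32.3  6.  -0. ]
```

Request:
move_arm --increments '[{"xyz": [0,0,-8],"roll": 0,"grip": 0},{"xyz": [0,0,-22],"roll": 0,"grip": 0},{"xyz": [0,0,-30],"roll": 0,"grip": 0},{"xyz": [0,0,-24],"roll": 0,"grip": 0},{"xyz": [0,0,-12],"roll": 0,"grip": 0}]'

```text
time_s: 32.42
position: [0.4742, 0.2585, 0.183]
tcp_rot: [[0.91, -0.414, 0.004], [-0.414, -0.91, 0.002], [0.003, -0.003, -1.0]]
force: [0.1, -0.2, -2.6]
opening: 0.481
grasp_force: 29.9
```

Request:
move_arm --increments '[{"xyz": [12,2.2,0],"roll": 0,"grip": 0},{"xyz": [24,4.5,0],"roll": 0,"grip": 0},{"xyz": [31,5.7,0],"roll": 0,"grip": 0},{"xyz": [31,5.7,0],"roll": 0,"grip": 0},{"xyz": [31,5.7,0],"roll": 0,"grip": 0}]'

```text
time_s: 32.83
position: [0.5812, 0.1813, 0.1787]
tcp_rot: [[0.91, -0.414, -0.002], [-0.414, -0.91, -0.0], [-0.002, 0.001, -1.0]]
force: [0.6, 0.5, -2.5]
opening: 0.481
grasp_force: 29.9
```

Request:
move_arm --increments '[{"xyz": [29,5.4,0],"roll": 0,"grip": 0},{"xyz": [20,3.7,0],"roll": 0,"grip": 0},{"xyz": [11,2,0],"roll": 0,"grip": 0},{"xyz": [4.8,1,0],"roll": 0,"grip": 0},{"xyz": [0,0,0],"roll": 0,"grip": 0}]'

```text
time_s: 33.25
position: [0.6345, 0.144, 0.1788]
tcp_rot: [[0.91, -0.415, -0.002], [-0.415, -0.91, 0.0], [-0.002, 0.001, -1.0]]
force: [-0.4, 0.7, -2.9]
opening: 0.48
grasp_force: 29.9
```

Request:
move_arm --increments '[{"xyz": [0,0,0],"roll": 0,"grip": 0},{"xyz": [0,0,0],"roll": 0,"grip": 0}]'

```text
time_s: 33.42
position: [0.6329, 0.1458, 0.1797]
tcp_rot: [[0.911, -0.413, -0.002], [-0.413, -0.911, 0.0], [-0.002, 0.001, -1.0]]
force: [-0.7, -0.5, -3.0]
opening: 0.479
grasp_force: 29.9
```

```bash
python3 - <<'E'
from h import *
from plan import plan
plan((634,144.5,86,-24.5))
p,d,W=look("side",["plate_blue"])
m=(abs(W[...,2]-.011)<.006)&(abs(W[...,0]-.634)<.07)&(abs(W[...,1]-.146)<.07)&(p.min(-1)>110)
print("bluepl",cv2.minEnclosingCircle((W[m][:,:2]*1000).astype(np.float32)))
E
```

```text
t 33.4 at [632.9 145.8 179.7] th -24.4 open 0.479 grip 30 F [-0.7 -0.5 -3. ] tilt [-0.0025  0.0003]
roll 0.002 shift [ 1.5  0.8 93.7] 3 rows of [ 0.5  0.3 31.2]
side plate_blue 0.80 px 211 276 top 13 [631.8, 145.2, 99.5, 98.4, -72.7]
bluepl ((633.3707885742188, 145.36109924316406), 51.58908462524414)
```

Request:
move_arm --increments '[{"xyz": [1.5,0,12],"roll": 0,"grip": 0},{"xyz": [0,0,24],"roll": 0,"grip": 0},{"xyz": [0,0,26],"roll": 0,"grip": 0},{"xyz": [0,0,18],"roll": 0,"grip": 0},{"xyz": [0,0,8],"roll": 0,"grip": 0}]'

```text
time_s: 33.93
position: [0.6332, 0.1445, 0.0886]
tcp_rot: [[0.91, -0.414, -0.006], [-0.414, -0.91, -0.0], [-0.006, 0.003, -1.0]]
force: [-1.8, 0.6, -3.4]
opening: 0.484
grasp_force: 29.9
```

Request:
move_arm --increments '[{"xyz": [0,0,3],"roll": 0,"grip": 0},{"xyz": [0,0,1],"roll": 0,"grip": 0},{"xyz": [0,0,0],"roll": 0,"grip": 0},{"xyz": [0,0,0],"roll": 0,"grip": 0},{"xyz": [0,0,0],"roll": 0,"grip": 0}]'

```text
time_s: 34.35
position: [0.6371, 0.1443, 0.0897]
tcp_rot: [[0.91, -0.414, 0.003], [-0.414, -0.91, 0.0], [0.002, -0.001, -1.0]]
force: [-1.2, -0.8, -2.0]
opening: 0.482
grasp_force: 29.9
```

```bash
python3 - <<'E'
from h import *
from plan import plan
plan((634.5,145,85,-24.5))
p,d,W=look("side",["post_blue_mid"])
E
```

```text
t 34.4 at [637.1 144.3  89.7] th -24.5 open 0.482 grip 30 F [-1.2 -0.8 -2. ] tilt [0.0028 0.0002]
roll 0.000 shift [-2.6  0.4  4.7] 1 rows of [-2.6  0.4  4.7]
side post_blue_mid 0.57 px 208 255 top 124 [630.3, 148.5, 46.0, 37.6, -53.3]
```

Request:
move_arm --increments '[{"xyz": [-1,0,1],"roll": 0,"grip": 0},{"xyz": [0,0,1],"roll": 0,"grip": 0},{"xyz": [0,0,0],"roll": 0,"grip": 0},{"xyz": [0,0,0],"roll": 0,"grip": 0},{"xyz": [0,0,0],"roll": 0,"grip": 0}]'

```text
time_s: 34.87
position: [0.6351, 0.1446, 0.0862]
tcp_rot: [[0.91, -0.414, -0.0], [-0.414, -0.91, 0.0], [-0.0, 0.0, -1.0]]
force: [-0.4, 0.3, -3.3]
opening: 0.483
grasp_force: 29.9
```

Request:
move_arm --increments '[{"xyz": [-0.5,-0.3,0.7],"roll": 0,"grip": 0},{"xyz": [0,0,0.7],"roll": 0,"grip": 0},{"xyz": [0,0,0.4],"roll": 0,"grip": 0},{"xyz": [0,0,0],"roll": 0,"grip": 0},{"xyz": [0,0,0],"roll": 0,"grip": 0}]'

```text
time_s: 35.28
position: [0.6352, 0.145, 0.0852]
tcp_rot: [[0.91, -0.414, 0.001], [-0.414, -0.91, -0.0], [0.001, -0.0, -1.0]]
force: [-2.4, -0.9, 4.1]
opening: 0.483
grasp_force: 30.0
```

Request:
move_arm --increments '[{"xyz": [0,0,-0.3],"roll": 0,"grip": 100},{"xyz": [0,0,0],"roll": 0,"grip": 100},{"xyz": [0,0,0],"roll": 0,"grip": 100},{"xyz": [0,0,0],"roll": 0,"grip": 100},{"xyz": [0,0,0],"roll": 0,"grip": 100}]'

```text
time_s: 35.7
position: [0.6349, 0.1452, 0.0845]
tcp_rot: [[0.91, -0.414, 0.0], [-0.414, -0.91, 0.0], [-0.0, -0.0, -1.0]]
force: [1.1, 0.6, 1.1]
opening: 0.777
grasp_force: 0.0
```

Request:
move_arm --increments '[{"xyz": [0,0,-8],"roll": 0,"grip": 100},{"xyz": [0,0,-25],"roll": 0,"grip": 100},{"xyz": [0,0,-35],"roll": 0,"grip": 100},{"xyz": [0,0,-25],"roll": 0,"grip": 100},{"xyz": [0,0,-10],"roll": 0,"grip": 100}]'

```text
time_s: 36.12
position: [0.6374, 0.1453, 0.1927]
tcp_rot: [[0.91, -0.414, 0.008], [-0.414, -0.91, 0.001], [0.007, -0.004, -1.0]]
force: [0.7, -0.7, 0.8]
opening: 0.991
grasp_force: 0.0
```

Request:
move_arm --increments '[{"xyz": [0,0,0],"roll": 0,"grip": 100},{"xyz": [0,0,0],"roll": 0,"grip": 100},{"xyz": [0,0,0],"roll": 0,"grip": 100}]'

```text
time_s: 36.37
position: [0.6333, 0.145, 0.1859]
tcp_rot: [[0.91, -0.414, -0.004], [-0.414, -0.91, -0.0], [-0.003, 0.002, -1.0]]
force: [-0.4, -0.5, 0.6]
opening: 1.003
grasp_force: 0.0
```

```bash
python3 - <<'E'
from h import *
from plan import plan
p,d,W=look("side",["post_blue_mid"])
look("top",["plate_green","post_green_mid"])
plan((478.7,-259.1,185,-24.5))
E
```

```text
side post_blue_mid 0.84 px 208 255 top 120 [631.6, 145.2, 41.7, 40.1, -44.1]
top post_green_mid 0.73 px 351 200 top 132 [666.4, -163.4, 30.9, 29.0, 89.0]
top post_green_mid 0.63 px 392 277 top 102 [479.0, -258.6, 60.7, 31.4, -24.0]
t 36.6 at [634.1 145.  186.2] th -24.5 open 0.997 grip 0 F [-0.7 -0.4 -0.4] tilt [-0.0027 -0.0002]
roll 0.000 shift [ 26.2 432.2   1.2] 12 rows of [ 2.2 36.   0.1]
```

Request:
move_arm --increments '[{"xyz": [1,14,0],"roll": 0,"grip": 100},{"xyz": [1.5,26,0],"roll": 0,"grip": 100},{"xyz": [2.2,36,0],"roll": 0,"grip": 100},{"xyz": [2.2,36,0],"roll": 0,"grip": 100},{"xyz": [2.2,36,0],"roll": 0,"grip": 100}]'

```text
time_s: 37.03
position: [0.5804, 0.0049, 0.1875]
tcp_rot: [[0.911, -0.413, -0.001], [-0.413, -0.911, -0.0], [-0.0, 0.001, -1.0]]
force: [-0.0, -0.7, 0.5]
opening: 0.999
grasp_force: 0.0
```

Request:
move_arm --increments '[{"xyz": [2.2,36,0],"roll": 0,"grip": 100},{"xyz": [2.2,36,0],"roll": 0,"grip": 100},{"xyz": [2.2,36,0],"roll": 0,"grip": 100},{"xyz": [2.2,36,0],"roll": 0,"grip": 100},{"xyz": [2.2,36,0],"roll": 0,"grip": 100}]'

```text
time_s: 37.45
position: [0.5155, -0.1638, 0.1877]
tcp_rot: [[0.91, -0.414, -0.001], [-0.414, -0.91, -0.0], [-0.0, 0.0, -1.0]]
force: [-0.2, -0.4, 0.5]
opening: 1.002
grasp_force: 0.0
```

Request:
move_arm --increments '[{"xyz": [2.2,36,0],"roll": 0,"grip": 100},{"xyz": [1.8,30,5],"roll": 0,"grip": 100},{"xyz": [1.2,22,12],"roll": 0,"grip": 100},{"xyz": [0.7,12,15],"roll": 0,"grip": 100},{"xyz": [0.2,4.2,10],"roll": 0,"grip": 100}]'

```text
time_s: 37.87
position: [0.4778, -0.2616, 0.1448]
tcp_rot: [[0.909, -0.417, -0.001], [-0.417, -0.909, -0.0], [-0.001, 0.001, -1.0]]
force: [0.2, -0.3, -0.7]
opening: 1.004
grasp_force: 0.0
```

Request:
move_arm --increments '[{"xyz": [0,0,3],"roll": 0,"grip": 100},{"xyz": [0,0,0],"roll": 0,"grip": 100},{"xyz": [0,0,0],"roll": 0,"grip": 100},{"xyz": [0,0,0],"roll": 0,"grip": 100}]'

```text
time_s: 38.2
position: [0.4802, -0.2583, 0.1433]
tcp_rot: [[0.911, -0.413, 0.001], [-0.413, -0.911, -0.0], [0.001, 0.0, -1.0]]
force: [0.6, 0.2, -0.2]
opening: 1.002
grasp_force: 0.0
```

```bash
python3 plan.py 478.7,-259.1,63,-24.5
```

```text
t 38.2 at [ 480.2 -258.3  143.3] th -24.4 open 1.002 grip 0 F [ 0.6  0.2 -0.2] tilt [ 0.0008 -0.0005]
roll 0.002 shift [-1.1  1.3 80.3] 3 rows of [-0.4  0.4 26.8]
```

Request:
move_arm --increments '[{"xyz": [-0.5,0.8,14],"roll": 0,"grip": 100},{"xyz": [0,0,22],"roll": 0,"grip": 100},{"xyz": [0,0,22],"roll": 0,"grip": 60},{"xyz": [0,0,14],"roll": 0,"grip": 60},{"xyz": [0,0,7],"roll": 0,"grip": 60}]'

```text
time_s: 38.62
position: [0.4787, -0.2583, 0.0627]
tcp_rot: [[0.911, -0.413, -0.001], [-0.413, -0.911, 0.001], [-0.002, -0.001, -1.0]]
force: [0.3, 0.4, 0.6]
opening: 0.853
grasp_force: 0.0
```

Request:
move_arm --increments '[{"xyz": [0,0,0],"roll": 0,"grip": 60},{"xyz": [0,0,0],"roll": 0,"grip": 0},{"xyz": [0,0,0],"roll": 0,"grip": 0},{"xyz": [0,0,0],"roll": 0,"grip": 0},{"xyz": [0,0,0],"roll": 0,"grip": 0}]'

```text
time_s: 39.03
position: [0.4794, -0.26, 0.0648]
tcp_rot: [[0.91, -0.414, 0.002], [-0.414, -0.91, -0.001], [0.002, 0.001, -1.0]]
force: [0.1, -0.1, -0.4]
opening: 0.477
grasp_force: 0.0
```

Request:
move_arm --increments '[{"xyz": [0,0,0],"roll": 0,"grip": 0},{"xyz": [0,0,0],"roll": 0,"grip": 0},{"xyz": [0,0,0],"roll": 0,"grip": 0},{"xyz": [0,0,0],"roll": 0,"grip": 0}]'

```text
time_s: 39.37
position: [0.479, -0.2599, 0.0643]
tcp_rot: [[0.91, -0.414, 0.001], [-0.414, -0.91, -0.001], [0.001, 0.0, -1.0]]
force: [-0.8, -1.1, 4.5]
opening: 0.341
grasp_force: 30.0
```

```bash
python3 plan.py 478.7,-259.1,190,20.2 474.7,257.8,190,20.2;  python3 - <<'E'
from h import *
look("side",["plate_green"]);look("top",["plate_green"])
E
```

```text
t 39.4 at [ 479.  -259.9   64.3] th -24.5 open 0.341 grip 30 F [-0.8 -1.1  4.5] tilt [ 0.0007 -0.0005]
roll -0.780 shift [  -0.    -0.8 -125.7] 4 rows of [ -0.   -0.2 -31.4]
roll 0.000 shift [ 174.7 -486.5   -0. ] 14 rows of [ 12.5 -34.7  -0. ]
side plate_green 0.87 px 234 369 top 13 [474.4, 258.4, 111.3, 70.7, 20.1]
top plate_green 0.82 px 183 280 top 14 [475.5, 258.1, 109.0, 71.2, 20.1]
```

Request:
move_arm --increments '[{"xyz": [0,0,-8],"roll": 0,"grip": 0},{"xyz": [0,0,-20],"roll": 0,"grip": 0},{"xyz": [0,0,-32],"roll": 0,"grip": 0},{"xyz": [0,0,-32],"roll": 0,"grip": 0},{"xyz": [0,0,-24],"roll": -0.04,"grip": 0}]'

```text
time_s: 39.98
position: [0.4787, -0.2595, 0.1814]
tcp_rot: [[0.926, -0.377, 0.0], [-0.377, -0.926, -0.0], [0.0, -0.0, -1.0]]
force: [0.4, -0.4, -3.0]
opening: 0.342
grasp_force: 30.0
```

Request:
move_arm --increments '[{"xyz": [0,0,-12],"roll": -0.08,"grip": 0},{"xyz": [0,0,0],"roll": -0.12,"grip": 0},{"xyz": [0,0,0],"roll": -0.12,"grip": 0},{"xyz": [0,0,0],"roll": -0.12,"grip": 0},{"xyz": [0,0,0],"roll": -0.12,"grip": 0}]'

```text
time_s: 40.4
position: [0.478, -0.259, 0.1913]
tcp_rot: [[0.984, 0.178, -0.002], [0.178, -0.984, 0.001], [-0.001, -0.002, -1.0]]
force: [-0.1, 0.0, -3.4]
opening: 0.344
grasp_force: 30.0
```

Request:
move_arm --increments '[{"xyz": [0,0,0],"roll": -0.12,"grip": 0},{"xyz": [0,0,0],"roll": -0.06,"grip": 0},{"xyz": [5,-14,0],"roll": 0,"grip": 0},{"xyz": [9,-26,0],"roll": 0,"grip": 0},{"xyz": [12.6,-35,0],"roll": 0,"grip": 0}]'

```text
time_s: 40.82
position: [0.4778, -0.1804, 0.1914]
tcp_rot: [[0.94, 0.341, 0.0], [0.341, -0.94, -0.0], [0.0, 0.0, -1.0]]
force: [0.6, 0.0, -3.3]
opening: 0.343
grasp_force: 30.0
```

Request:
move_arm --increments '[{"xyz": [12.6,-35,0],"roll": 0,"grip": 0},{"xyz": [12.6,-35,0],"roll": 0,"grip": 0},{"xyz": [12.6,-35,0],"roll": 0,"grip": 0},{"xyz": [12.6,-35,0],"roll": 0,"grip": 0},{"xyz": [12.6,-35,0],"roll": 0,"grip": 0}]'

```text
time_s: 41.23
position: [0.4748, 0.0086, 0.1915]
tcp_rot: [[0.939, 0.344, -0.002], [0.344, -0.939, 0.001], [-0.001, -0.001, -1.0]]
force: [-0.1, 0.7, -3.7]
opening: 0.349
grasp_force: 30.0
```

Request:
move_arm --increments '[{"xyz": [12.6,-35,0],"roll": 0,"grip": 0},{"xyz": [12.6,-35,0],"roll": 0,"grip": 0},{"xyz": [12.6,-35,0],"roll": 0,"grip": 0},{"xyz": [12.6,-35,0],"roll": 0,"grip": 0},{"xyz": [12.6,-35,0],"roll": 0,"grip": 0}]'

```text
time_s: 41.65
position: [0.4731, 0.1943, 0.1914]
tcp_rot: [[0.939, 0.344, -0.002], [0.344, -0.939, -0.0], [-0.002, -0.001, -1.0]]
force: [1.0, -0.1, -2.9]
opening: 0.345
grasp_force: 30.0
```

Request:
move_arm --increments '[{"xyz": [10.5,-29,0],"roll": 0,"grip": 0},{"xyz": [7,-19.5,0],"roll": 0,"grip": 0},{"xyz": [3.6,-10,0],"roll": 0,"grip": 0},{"xyz": [1,-3,0],"roll": 0,"grip": 0},{"xyz": [0,0,0],"roll": 0,"grip": 0}]'

```text
time_s: 42.07
position: [0.4736, 0.2575, 0.1914]
tcp_rot: [[0.938, 0.346, -0.001], [0.346, -0.938, -0.001], [-0.001, 0.0, -1.0]]
force: [-0.1, -1.1, -3.1]
opening: 0.342
grasp_force: 30.0
```

Request:
move_arm --increments '[{"xyz": [0,0,0],"roll": 0,"grip": 0},{"xyz": [0,0,0],"roll": 0,"grip": 0},{"xyz": [0,0,0],"roll": 0,"grip": 0}]'

```text
time_s: 42.32
position: [0.4747, 0.2559, 0.1917]
tcp_rot: [[0.939, 0.344, -0.001], [0.344, -0.939, -0.0], [-0.001, 0.0, -1.0]]
force: [0.4, 0.2, -3.4]
opening: 0.342
grasp_force: 30.0
```

```bash
python3 plan.py 475,258.2,68,20.2
```

```text
t 42.3 at [474.7 255.9 191.7] th 20.1 open 0.342 grip 30 F [ 0.4  0.2 -3.4] tilt [-0.0005 -0.0004]
roll -0.002 shift [  1.1  -2.  123.7] 4 rows of [ 0.3 -0.5 30.9]
```

Request:
move_arm --increments '[{"xyz": [0.8,-1.5,12],"roll": 0,"grip": 0},{"xyz": [0,0,25],"roll": 0,"grip": 0},{"xyz": [0,0,30],"roll": 0,"grip": 0},{"xyz": [0,0,27],"roll": 0,"grip": 0},{"xyz": [0,0,16],"roll": 0,"grip": 0}]'

```text
time_s: 42.73
position: [0.4738, 0.2574, 0.0795]
tcp_rot: [[0.939, 0.344, -0.003], [0.344, -0.939, -0.001], [-0.004, -0.0, -1.0]]
force: [-0.7, 0.6, -2.5]
opening: 0.343
grasp_force: 30.0
```

Request:
move_arm --increments '[{"xyz": [0,0,8],"roll": 0,"grip": 0},{"xyz": [0,0,4],"roll": 0,"grip": 0},{"xyz": [0,0,1],"roll": 0,"grip": 0},{"xyz": [0,0,0],"roll": 0,"grip": 0},{"xyz": [0,0,0],"roll": 0,"grip": 0}]'

```text
time_s: 43.15
position: [0.4759, 0.2591, 0.0699]
tcp_rot: [[0.938, 0.345, 0.003], [0.345, -0.938, 0.001], [0.003, 0.0, -1.0]]
force: [0.2, 0.3, -3.2]
opening: 0.345
grasp_force: 30.0
```

Request:
move_arm --increments '[{"xyz": [0,0,0],"roll": 0,"grip": 0},{"xyz": [0,0,0],"roll": 0,"grip": 0},{"xyz": [0,0,0],"roll": 0,"grip": 0}]'

```text
time_s: 43.4
position: [0.4752, 0.2591, 0.0694]
tcp_rot: [[0.938, 0.346, 0.001], [0.346, -0.938, 0.0], [0.001, 0.0, -1.0]]
force: [0.1, 0.4, -3.1]
opening: 0.344
grasp_force: 30.0
```

```bash
python3 plan.py 475,258.2,65,20.2; python3 - <<'E'
from h import *
look("side",["post_green_mid"])
E
```

```text
t 43.4 at [475.2 259.1  69.4] th 20.2 open 0.344 grip 30 F [ 0.1  0.4 -3.1] tilt [0.0013 0.0004]
roll 0.000 shift [-0.5  0.8  4.4] 1 rows of [-0.5  0.8  4.4]
side post_green_mid 0.58 px 124 298 top 92 [694.3, 294.7, 62.4, 30.5, -35.2]
```

Request:
move_arm --increments '[{"xyz": [-0.3,0.6,1.2],"roll": 0,"grip": 0},{"xyz": [0,0,1.2],"roll": 0,"grip": 0},{"xyz": [0,0,1],"roll": 0,"grip": 0},{"xyz": [0,0,0.5],"roll": 0,"grip": 0},{"xyz": [0,0,0],"roll": 0,"grip": 0}]'

```text
time_s: 43.92
position: [0.4746, 0.2582, 0.0646]
tcp_rot: [[0.938, 0.346, -0.001], [0.346, -0.938, -0.0], [-0.001, -0.0, -1.0]]
force: [-0.6, 0.3, -3.0]
opening: 0.338
grasp_force: 30.0
```

Request:
move_arm --increments '[{"xyz": [0,0,0],"roll": 0,"grip": 0},{"xyz": [0,0,0],"roll": 0,"grip": 0}]'

```text
time_s: 44.08
position: [0.4748, 0.2583, 0.0648]
tcp_rot: [[0.938, 0.346, -0.0], [0.346, -0.938, 0.0], [-0.0, -0.0, -1.0]]
force: [-0.6, 0.9, -3.4]
opening: 0.338
grasp_force: 30.0
```

Request:
move_arm --increments '[{"xyz": [0,0,0.7],"roll": 0,"grip": 0},{"xyz": [0,0,0.5],"roll": 0,"grip": 0},{"xyz": [0,0,0],"roll": 0,"grip": 0},{"xyz": [0,0,0],"roll": 0,"grip": 0}]'

```text
time_s: 44.42
position: [0.4749, 0.2583, 0.0643]
tcp_rot: [[0.938, 0.346, 0.001], [0.346, -0.938, 0.0], [0.001, 0.0, -1.0]]
force: [-0.9, -0.3, 4.9]
opening: 0.34
grasp_force: 30.0
```

Green has contact, so I release it and rise.

Request:
move_arm --increments '[{"xyz": [0,0,-0.3],"roll": 0,"grip": 100},{"xyz": [0,0,0],"roll": 0,"grip": 100},{"xyz": [0,0,0],"roll": 0,"grip": 100},{"xyz": [0,0,0],"roll": 0,"grip": 100},{"xyz": [0,0,0],"roll": 0,"grip": 100}]'

```text
time_s: 44.83
position: [0.4749, 0.2583, 0.0638]
tcp_rot: [[0.938, 0.345, 0.0], [0.345, -0.938, 0.0], [0.0, -0.0, -1.0]]
force: [-0.0, -0.5, -0.1]
opening: 0.636
grasp_force: 0.0
```

Request:
move_arm --increments '[{"xyz": [0,0,0],"roll": 0,"grip": 100},{"xyz": [0,0,-8],"roll": 0,"grip": 100},{"xyz": [0,0,-25],"roll": 0,"grip": 100},{"xyz": [0,0,-35],"roll": 0,"grip": 100},{"xyz": [0,0,-35],"roll": 0,"grip": 100}]'

```text
time_s: 45.25
position: [0.4739, 0.258, 0.1677]
tcp_rot: [[0.938, 0.346, -0.003], [0.346, -0.938, -0.001], [-0.003, -0.0, -1.0]]
force: [0.1, 1.3, -0.0]
opening: 0.972
grasp_force: 0.0
```

Request:
move_arm --increments '[{"xyz": [0,0,-35],"roll": 0,"grip": 100},{"xyz": [0,0,-25],"roll": 0,"grip": 100},{"xyz": [0,0,-10],"roll": 0,"grip": 100},{"xyz": [0,0,0],"roll": 0,"grip": 100},{"xyz": [0,0,0],"roll": 0,"grip": 100}]'

```text
time_s: 45.67
position: [0.4743, 0.2581, 0.2367]
tcp_rot: [[0.938, 0.346, -0.0], [0.346, -0.938, -0.0], [-0.0, -0.0, -1.0]]
force: [0.2, 0.2, -1.1]
opening: 1.003
grasp_force: 0.0
```

```bash
python3 - <<'E'
from h import *
N=["post_%s_mid"%k for k in H]+["plate_"+k for k in H]+["tin_mid"]
p,d,W=look("side",N); cv2.imwrite("pics/side_end.png",p[:,:,::-1])
look("top",N[:8:1])
E
```

```text
side post_red_mid 0.65 px 324 244 top 111 [486.8, -12.0, 53.5, 50.7, -67.5]
side post_red_mid 0.58 px 243 177 top 32 [755.7, -87.0, 11.1, 4.1, 72.9]
side post_yellow_mid 0.64 px 297 173 top 63 [654.5, -157.2, 29.4, 14.3, 52.5]
side post_green_mid 0.93 px 124 298 top 92 [694.5, 295.1, 62.4, 31.0, -35.9]
side post_green_mid 0.82 px 231 354 top 101 [474.1, 258.1, 61.4, 32.8, 19.8]
side plate_red 0.73 px 323 268 top 13 [486.8, -13.4, 103.5, 100.3, -67.5]
side plate_red 0.69 px 297 173 top 63 [661.1, -155.4, 37.9, 19.6, 38.2]
side plate_yellow 0.85 px 296 183 top 13 [666.6, -163.2, 92.1, 91.5, 89.7]
side plate_blue 0.49 px 324 245 top 111 [470.7, -4.0, 68.2, 32.8, 66.9]
side plate_green 0.94 px 237 377 top 13 [474.2, 258.1, 110.9, 71.3, 20.9]
side tin_mid 0.62 px 283 235 top 47 [580.0, -6.5, 55.5, 52.9, -50.7]
top post_red_mid 0.85 px 395 187 top 102 [699.2, -276.8, 52.2, 50.7, -72.5]
top post_red_mid 0.67 px 287 237 top 49 [580.0, -6.8, 52.1, 52.0, 89.3]
top post_red_mid 0.65 px 315 153 top 103 [785.5, -78.9, 51.6, 50.3, -21.2]
top post_red_mid 0.59 px 293 281 top 113 [487.6, -11.6, 49.4, 47.1, 22.7]
top post_yellow_mid 0.78 px 352 200 top 132 [666.7, -163.3, 30.7, 29.1, 88.3]
top post_green_mid 0.67 px 165 192 top 92 [696.2, 293.6, 59.4, 31.0, -35.7]
top plate_red 0.65 px 290 274 top 15 [487.0, -13.4, 99.7, 99.6, 22.3]
top plate_yellow 0.95 px 347 204 top 15 [665.9, -164.6, 90.6, 90.3, 88.8]
top plate_blue 0.83 px 228 218 top 17 [634.5, 145.3, 98.8, 97.4, 44.2]
top plate_green 0.67 px 387 277 top 14 [475.4, -259.0, 100.7, 100.1, -88.5]
top plate_green 0.66 px 188 298 top 14 [430.1, 242.1, 70.9, 20.6, -75.0]
```

View pics/side_end.png

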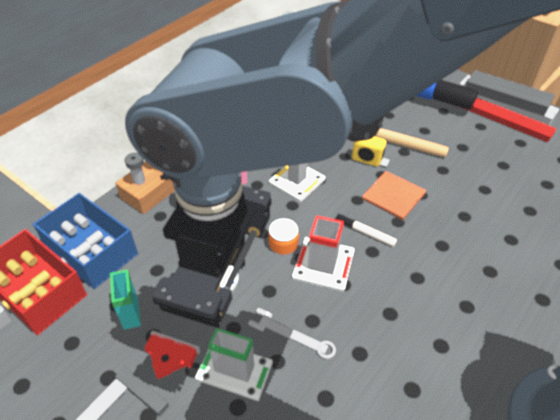

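The picture shows green centred on the green plate (231,354), red on red (324,244) and the yellow post's foot on yellow (297,173). The tin at (283,235) hasn't moved. Blue is behind the arm here, but it measured within 2 mm of centre after its release, so I hand in.

```bash
python3 -c "
from rig import bot
print(bot.hand_in())"
```

```text
the job is handed in; nothing more can be done
None
```

All four posts stand on the plates of their own colour, measured within about 2 mm of centre and squared to the edges. The tin has not moved, and I handed the job in at about 46 s; it returned no verdict.

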